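# Book in the twine rolls

## Task

Book in the garden twine: slide every roll (there are three or four) up off its post on the rack and stand it flat on the low wooden step; only when all are there, pick up the hand scanner and read each roll's paper label, the tallest roll first and the shortest last, by holding the scanner's window 4 to 9 cm from the label, pointing squarely at its middle, quite still for two seconds. Then lay the scanner flat on its cork mat again and let go, with the rolls left standing on the step; do not disturb the mint pot, jug, bucket or hand fork.

Things in the scene. Friction and masses are not known exactly. Their poses are not given: they have to be found in the camera images.
- roll_a: the tallest of four sizes of twine roll (may be absent): upright jute-brown ring, 64 mm outer diameter, 52 mm tall, 24 mm bore, at first on one of the rack's posts. Origin: centre of its underside; z up; its +x points out through its white paper label, 24 mm wide, on the outside and folded over the top as a radial strip seen from above.
- roll_a_label (a point): middle of the printed label on the outside of the tallest roll (33.5 mm from the roll's axis, 26 mm above its underside); x points straight out of the label, z up. Absent with its roll.
- roll_b: the second tallest of four sizes of twine roll (may be absent): upright jute-brown ring, 58 mm outer diameter, 44 mm tall, 24 mm bore, at first on one of the rack's posts. Origin: centre of its underside; z up; its +x points out through its white paper label, 24 mm wide, on the outside and folded over the top as a radial strip seen from above.
- roll_b_label (a point): middle of the printed label on the outside of the second tallest roll (30.5 mm from the roll's axis, 22 mm above its underside); x points straight out of the label, z up. Absent with its roll.
- roll_c: the third tallest of four sizes of twine roll (may be absent): upright jute-brown ring, 52 mm outer diameter, 36 mm tall, 24 mm bore, at first on one of the rack's posts. Origin: centre of its underside; z up; its +x points out through its white paper label, 24 mm wide, on the outside and folded over the top as a radial strip seen from above.
- roll_c_label (a point): middle of the printed label on the outside of the third tallest roll (27.5 mm from the roll's axis, 18 mm above its underside); x points straight out of the label, z up. Absent with its roll.
- roll_d: the shortest of four sizes of twine roll (may be absent): upright jute-brown ring, 46 mm outer diameter, 28 mm tall, 24 mm bore, at first on one of the rack's posts. Origin: centre of its underside; z up; its +x points out through its white paper label, 24 mm wide, on the outside and folded over the top as a radial strip seen from above.
- roll_d_label (a point): middle of the printed label on the outside of the shortest roll (24.5 mm from the roll's axis, 14 mm above its underside); x points straight out of the label, z up. Absent with its roll.
- rack: dark wooden board, 180 x 180 x 15 mm, fixed, with four upright steel posts, 14 mm thick, in a square at x, y = +-50 mm, reaching 58 mm above the board (73 mm above the work top). Origin: centre of the underside.
- step: low wooden step or shelf, fixed, 120 mm (x) x 360 mm (y), its flat top 50 mm above the work top, on two cross pieces; the rolls are to stand on its top. Origin: centre of the underside, at work-top height; its -x side looks to the robot.
- mat: thin cork mat, 200 mm (x) x 110 mm (y) x 4 mm, fixed, where the scanner belongs. Origin: centre of the underside.
- scanner: grey T-shaped hand scanner, 120 mm long, lying flat on the mat at first. Handle 30 mm wide, 34 mm tall, x = -60 to +32 mm; head 46 mm wide, 36 mm tall, at the +x end with a black window on its end face. Origin: centre of the underside; x points along it out of the window (line of sight), z up. Grip the handle across its width near x = 0 (centre of mass about x = +8 mm). 140 g.
- scanner_window (a point): centre of the scanner's window, 60 mm ahead of the scanner's origin along its x and 18 mm above its underside; x is the line of sight.
- mint_pot: bystander: terracotta pot of mint, 114 mm across, 105 mm tall without the leaves (180 mm with). Origin: centre of the underside.
- jug: bystander: white enamel jug, 100 mm across, 140 mm tall, blue handle. Origin: centre of the underside.
- bucket: bystander: small steel bucket, 110 mm across, 100 mm tall. Origin: centre of the underside.
- garden_fork: bystander: green plastic hand fork, 220 mm long, 24 mm tall, lying flat behind the step. Origin: on the underside where handle and tines meet; x points to the tines.

How it is judged:
By the outcome, as a careful person would: the job done as asked, in the order asked, and still so for the second after the job is handed in, with the robot touching nothing.
Of roll_a, roll_b, roll_c, roll_d only 3 to 4 are there at a start; the rules pass over those that are not, and their reading is None.
At some moment in a run one of scanner may be knocked a few centimetres aside while the robot is not near it.
Once in a run the grip may slacken for a moment while it holds something.
It also fails if it takes over 210 s, if anything falls off the work surface, if the arm or the gripper's body presses on something with over 40 N, if the wrist force passes 120 N, or if a joint passes its speed limit or range.

## Robot

A 6-joint arm with a two-finger parallel gripper is mounted at the origin on the work surface. World frame = base frame: x ahead of the robot, y to its left, z up, the work surface at z = 0. Lengths are in m, angles in degrees, forces in N, time in s.
With the tool pointing down it reaches from about 0.275 to 0.75 m from the base axis. Payload 10.2 kg.
Tool frame: the origin (TCP) lies at the very end of the fingers, on their centre line; the grasp point (between the pads) lies 19 mm behind it (robot.tcp_to_grasp is the distance from the TCP to the grasp point, in m); z points along the fingers, y is the line along which they close (so a half turn about z gives the same grasp; the last joint's range is limited). The gripper opens to 88 mm and grips with 3 to 60 N. Pads are 18 mm wide; open, the fingers measure 123 mm over their backs; the gripper's body (75 mm by 187 mm) begins 45 mm behind the grasp point.
Start: joints at [53.434, 17.928, 85.812, -0, 76.261, -12.8], TCP at [0.212, 0.48, 0.239] pointing down, gripper open.
Joint ranges: [-168.41, 168.41], [-55.51, 124.54], [10.69, 146.95], [-70.63, 250.63], [1, 178], [-165.06, 165.06]. Speed limits (degrees/s): [136.94, 136.94, 172.46, 180, 180, 180].

## Interface

Orientations are given as [roll, pitch, yaw] about the fixed x, y, z axes, in that order (R = Rz(yaw) Ry(pitch) Rx(roll)).
In Python, from rig import robot gives the robot as it stands.
- The arm moves only by the tool play_rows, never from a script. Its argument "moves" is a list of rows, each a list of 7 numbers: the shift along the tool's x, y, z normalised to -1 to 1, where 1 is 1000 mm, then the turn, a rotation vector about the tool's x, y, z normalised to -1 to 1, where 1 is 2 rad, then the opening, from -1 (shut) to 1 (fully open). In form: [[dx, dy, dz, wx, wy, wz, gripper], ...]. A call has 1 to 10 rows; each row shifts and turns the commanded pose from where the row before left it, along the tool's axes as they then stand; what a row does not reach is not made up. A row lasts 1/12 s, in which the tool goes at most 41.7 mm and 7.16 degrees, less where a joint would pass 70% of its speed; a pose out of reach is approached as far as the arm can. A call with a number of a shift or a turn outside -1 to 1 is refused whole. A call with a gripper value outside its range is refused whole. The fingers move at their own pace and stop on an object; "newtons" is the grip in N (left out, the last holds). Time passes only in rows, so rows that do not move let the fingers close. It gives the time, the measured TCP pose, the force, the opening and the grip force at its end, in the units of the state.
- robot.sense(): the state, without advancing time (a new reading comes with each control period).
- robot.snapshot(name): name is "scene" or "top" or "wrist"; returns the picture (480x640x3 uint8, red, green, blue); there is no depth.
- robot.camera_info(name): a dict with "fx", "fy", "cx", "cy" (pixels), "D" ([k1, k2, p1, p2, k3] as OpenCV has them; the pictures are not rectified), "world_from_camera" (4x4, takes a point from camera to world coordinates). Camera axes: x right, y up, looking along -z (the intrinsics and any distortion apply to the point x, -y, -z); pixel columns grow to the right and rows downward; lengths in m; the calibration is good to about 2 mm. A picture is of the moment at which its call begins: read the wrist's pose just before it. camera_info takes no time and is no camera call; for the wrist camera it gives the pose at the moment of the call.
- robot.close_job(): hands the job in; it is judged then, once.
Trained networks look in the newest picture that a camera, given by its name, has taken for a name from the list of things; names that differ only in an ending like _2 or _b are one class to them, and where a whole thing is asked for, a point or a joint stands for the part that bears it (a point fixed in the world has none). Each returns a list of dicts, best first, with "score" (0 to 1); they miss things now and then, are a little off and sometimes report something else, mostly with a low value. They report only what shows in the picture. A call takes as long as a camera call.
- robot.recognise(camera, label): "centre" ([x, y, z] in m, in world coordinates, good to about 4 mm: the middle of the surface that is visible of it).
- robot.silhouettes(camera, label): "pixels" (480x640 bool, what is visible of it).
- robot.place_of(camera, label): "centre" ([x, y, z] in m, in world coordinates, good to about 4 mm: a listed point, or the origin of a listed thing).
The state is a dict: "time_s": time; "joints": joint angles; "joint_vel": joint speeds; "joint_torque": joint torques, N m; "tcp_pos": TCP position; "tool_rot": TCP orientation; "ft_force": force on the tool from outside, world axes, zero at the start; "moment": the same for the moment, N m; "gripper_width": finger opening in m; "grasp_force": force on a finger pad.
Only numpy, scipy, OpenCV 4.12 (cv2) and the standard library are available. Lean on these libraries where they do the work, as an engineer would, in place of code of your own. Each camera call takes 0.05 s, during which the arm holds its last target. There are 200 camera calls.

## Working session

There is one attempt and no reset: what is moved stays moved. The work goes in short steps, Python scripts to look and compute and a tool call to move; the robot and the scene stay as the last step left them, time stands still between calls to the robot, and variables do not carry over. Pictures are saved under pics/ and viewed, at most 14 in all, crops included, and the job is handed in when it is done.

Besides the shell and the picture viewer there is one more tool, called after "Call:" by a JSON object that holds its "name" and its "arguments", one argument or row to a line. play_rows: Moves the arm, as the interface text tells. Scaled input: -1 to 1 covers 1000 mm each way for a shift and 2 rad each way for a turn. Its arguments: {"type":"object","properties":{"moves":{"type":"array"},"newtons":{"type":"number"}},"required":["moves"]}

```bash
ls; mkdir -p pics; python3 - <<'E'
from rig import robot
import cv2
for c in("scene","top","wrist"):
    im=robot.snapshot(c); cv2.imwrite(f"pics/{c}0.png",im[:,:,::-1])
    i=robot.camera_info(c); print(c,i["fx"],i["cx"],i["D"],i["world_from_camera"])
s=robot.sense();print(s)
for n in["rack","step","mat","scanner","scanner_window","mint_pot","jug","bucket","garden_fork","roll_a","roll_a_label"]:
    for c in("top","scene"):
        print(n,c,[(r["centre"],r["score"]) for r in robot.place_of(c,n)])
print(robot.sense()["time_s"])
E
```

```text
pics
scene 454.84928705382634 313.68742657175693 [0.01993116 0.         0.         0.         0.        ] [[-0.529664   -0.57549817  0.62310345  1.21396606]
 [ 0.84807292 -0.34622529  0.40112389  0.51066345]
 [-0.01511189  0.74089804  0.67144748  0.75559268]
 [ 0.          0.          0.          1.        ]]
top 573.23331488974 327.86331348321335 [-0.18753692  0.          0.          0.          0.        ] [[-0.02593316  0.99736356 -0.06777459  0.47193737]
 [-0.99966181 -0.02574239  0.00368668  0.1133212 ]
 [ 0.00193228  0.06784728  0.99769385  1.60607788]
 [ 0.          0.          0.          1.        ]]
wrist 350.4302314803346 318.80850431408635 [-0.00386539  0.          0.          0.          0.        ] [[ 4.03016642e-01 -8.78289765e-01 -2.57263822e-01  1.44796901e-01]
 [ 9.15192423e-01  3.86568078e-01  1.13964684e-01  5.09293913e-01]
 [-6.44034445e-04 -2.81375565e-01  9.59597507e-01  3.84343190e-01]
 [ 0.00000000e+00  0.00000000e+00  0.00000000e+00  1.00000000e+00]]
{'time_s': 0.15, 'joints': array([ 5.34357122e+01,  1.79513401e+01,  8.58422874e+01, -1.36894293e-03,
       
[... 1490 characters left out ...]
et top [([0.42, 0.5339, 0.0004], 0.91), ([0.7568, 0.0323, -0.0035], 0.72)]
bucket scene [([0.4179, 0.5355, -0.0011], 0.84), ([0.7537, 0.2604, 0.0008], 0.67)]
garden_fork top [([0.7603, 0.035, -0.0049], 0.7)]
garden_fork scene [([0.7599, 0.0331, -0.003], 0.85)]
roll_a top [([0.4264, 0.3704, 0.0192], 0.87), ([0.5228, 0.3655, 0.013], 0.72), ([0.52, 0.2655, 0.0154], 0.53)]
roll_a scene [([0.4237, 0.3779, 0.0125], 0.98), ([0.5245, 0.3703, 0.0154], 0.92), ([0.4155, 0.2758, 0.0141], 0.68), ([0.5143, 0.2692, 0.0131], 0.64)]
roll_a_label top [([0.3915, 0.3906, 0.0401], 0.56), ([0.4618, -0.3219, 0.003], 0.5), ([0.754, -0.2711, -0.0049], 0.33)]
roll_a_label scene [([0.3944, 0.3895, 0.0436], 0.65)]
1.25
```

View pics/scene0.png

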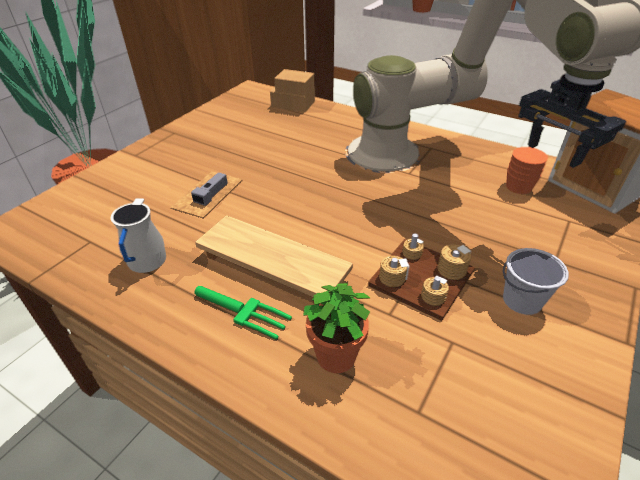

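View pics/top0.png

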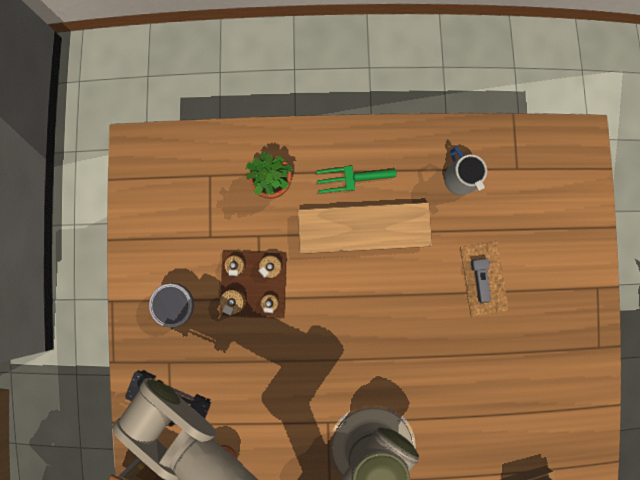

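View pics/wrist0.png

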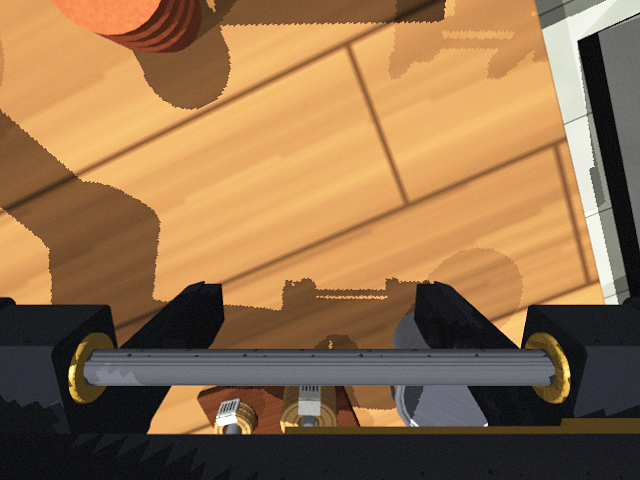

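The scene shows four rolls: a large one at robot-left (scene px 455,262), a mid one at 393,271, and smaller ones at 435,291 and 413,247. The scanner is on its mat with its window towards +x. I'll move the wrist camera over the rack to measure labels.

```bash
cat > h.py <<'E'
import numpy as np, cv2, math
from scipy.spatial.transform import Rotation as Rn
from rig import robot
def pose():
    s=robot.sense(); return np.array(s["tcp_pos"]), Rn.from_euler("xyz",s["tool_rot"],degrees=True)
def plan(wps, start=None, v=0.034):
    """wps: (x,y,z,yaw) tool down -> (n, shift per row, turn per row), normalised"""
    p,R=start or pose()
    for x,y,z,yaw in wps:
        q=np.array([x,y,z]); T=Rn.from_euler("xyz",[180,0,yaw],degrees=True)
        w=(R.inv()*T).as_rotvec()
        n=max(1,math.ceil(max(np.linalg.norm(q-p)/v,np.linalg.norm(w)/0.11)))
        # separate turn on the spot, then straight shift
        nr=math.ceil(np.linalg.norm(w)/0.115) if np.linalg.norm(w)>0.004 else 0
        if nr: print("turn",nr,"x",np.round(w/2/nr,4)); R=T
        d=R.inv().apply(q-p); nt=max(1,math.ceil(np.linalg.norm(d)/v))
        print("shift",nt,"x",np.round(d/nt,4)); p=q
    return p,R
def pic(name,f,crop=None,k=1):
    im=robot.snapshot(name)[:,:,::-1].copy()
    if crop: a,b,c,d=crop; im=im[b:d,a:c]
    cv2.imwrite("pics/"+f,cv2.resize(im,None,fx=k,fy=k,interpolation=cv2.INTER_CUBIC))
def ray(info,px):
    K=np.array([[info["fx"],0,info["cx"]],[0,info["fy"],info["cy"]],[0,0,1.]])
    u=cv2.undistortPoints(np.array(px,float).reshape(-1,1,2),K,np.array(info["D"])).reshape(-1,2)
    W=np.array(info["world_from_camera"]); d=np.c_[u[:,0],-u[:,1],-np.ones(len(u))]@W[:3,:3].T
    return W[:3,3],d
def onplane(info,px,z):
    o,d=ray(info,px); return o+d*((z-o[2])/d[:,2])[:,None]
E
python3 - <<'E'
from h import *
plan([(0.40,0.324,0.30,180)])
E
```

```text
turn 4 x [-0.     -0.     -0.0519]
shift 8 x [-0.0236 -0.0196 -0.0077]
```

Call:
{"name": "play_rows", "arguments": {
  "moves": [
    [0,0,0,0,0,-0.052,1],
    [0,0,0,0,0,-0.052,1],
    [0,0,0,0,0,-0.052,1],
    [0,0,0,0,0,-0.052,1],
    [-0.0236,-0.0196,-0.0077,0,0,0,1],
    [-0.0236,-0.0196,-0.0077,0,0,0,1],
    [-0.0236,-0.0196,-0.0077,0,0,0,1],
    [-0.0236,-0.0196,-0.0077,0,0,0,1],
    [-0.0236,-0.0196,-0.0077,0,0,0,1],
    [-0.0236,-0.0196,-0.0077,0,0,0,1]
  ]
}}

```text
time_s: 2.08
tcp_pos: [0.3543, 0.3619, 0.2854]
tool_rot: [180.0, 0.0, -179.9]
ft_force: [0.0, 0.1, -0.1]
gripper_width: 0.088
grasp_force: 0.0
```

Call:
{"name": "play_rows", "arguments": {
  "moves": [
    [-0.0236,-0.0196,-0.0077,0,0,0,1],
    [-0.0236,-0.0196,-0.0077,0,0,0,1],
    [0,0,0,0,0,0,1],
    [0,0,0,0,0,0,1]
  ]
}}

```text
time_s: 2.42
tcp_pos: [0.4013, 0.3232, 0.3004]
tool_rot: [180.0, 0.0, 179.9]
ft_force: [-0.6, 0.0, -0.7]
gripper_width: 0.0884
grasp_force: 0.0
```

```bash
python3 - <<'E'
from h import *
s=robot.sense();print(s["tcp_pos"],s["tool_rot"],s["time_s"])
pic("wrist","w1.png",(160,60,520,360),2)
for n in("roll_a","roll_a_label"):
    print(n,[(r["centre"],r["score"]) for r in robot.place_of("wrist",n)])
E
```

```text
[0.40134266 0.32324531 0.30035493] [1.79986700e+02 8.98167623e-03 1.79931756e+02] 2.4167
roll_a [([0.417, 0.2749, 0.0162], 0.96), ([0.5198, 0.3659, 0.0116], 0.8), ([0.4187, 0.37, 0.018], 0.71), ([0.5153, 0.2714, 0.0191], 0.61)]
roll_a_label [([0.389, 0.389, 0.0429], 0.8)]
```

View pics/w1.png

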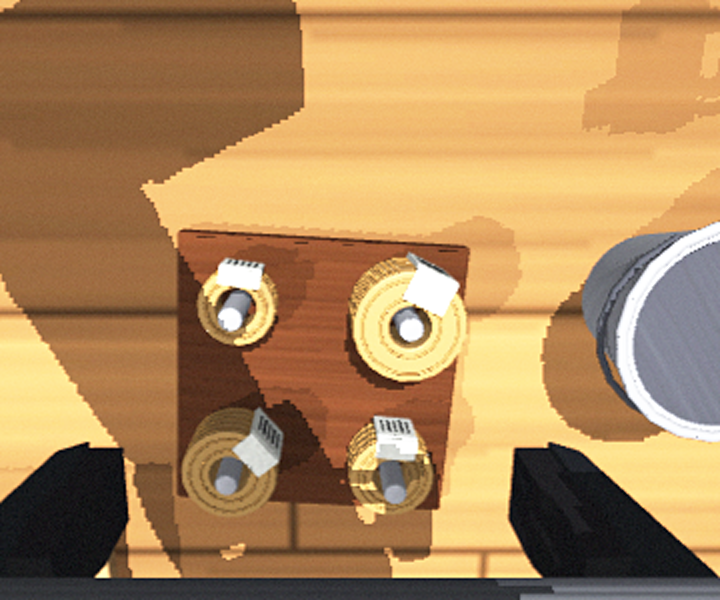

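The wrist view shows all four rolls with their labels facing roughly towards the robot: d at crop (236,308), a (410,325), b (230,470), c (391,470).

```bash
python3 - <<'E'
from h import *
i=robot.camera_info("wrist")
H=dict(a=.052,b=.044,c=.036,d=.028)
C=dict(a=(410,325),b=(230,470),c=(391,470),d=(236,308))
L=dict(a=[(420,257),(458,288),(440,316),(403,295)],b=[(256,437),(283,449),(262,474),(236,458)],c=[(375,433),(415,435),(418,459),(377,457)],d=[(222,268),(262,270),(260,289),(219,283)])
for k in"abcd":
    f=lambda p:onplane(i,np.array(p)/2+[160,60],.015+H[k])[:,:2]
    c=f([C[k]])[0]; l=f(L[k])
    o=l[:2].mean(0)-c; 
    e=l[1]-l[0]; q=l[:2].mean(0)-l[2:].mean(0); a=lambda v:np.degrees(np.arctan2(v[1],v[0]))%360
    print(k,c.round(4),"rad",np.linalg.norm(o).round(4),"dirs",a(o).round(1),(a(e)+90)%360,a(q).round(1),"w",np.linalg.norm(e).round(4))
P=np.array([(232,318),(410,325),(225,483),(395,492)])/2+[160,60]
print(onplane(i,P,.073)[:,:2].round(4))
E
```

```text
a [0.4183 0.3756] rad 0.0328 dirs 153.4 141.86100218522782 154.5 w 0.0274
b [0.5104 0.2716] rad 0.0299 dirs 126.1 154.2677792720705 140.0 w 0.0177
c [0.514  0.3697] rad 0.0239 dirs 176.0 177.03765281353924 187.4 w 0.0243
d [0.4141 0.2764] rad 0.0234 dirs 169.7 177.23883105527676 170.2 w 0.0231
[[0.4132 0.2775]
 [0.4169 0.3748]
 [0.5121 0.2703]
 [0.5177 0.3699]]
```

```bash
python3 - <<'E'
from h import *
robot.snapshot("top"); i=robot.camera_info("top")
print(onplane(i,[(299,207),(430,202),(430,246),(300,253)],.05).round(4))
plan([(.418,.3745,.12,127),(.418,.3745,.024,127)])
E
```

```text
[[ 0.6762  0.184   0.05  ]
 [ 0.6813 -0.1765  0.05  ]
 [ 0.56   -0.1716  0.05  ]
 [ 0.5502  0.1841  0.05  ]]
turn 9 x [-0.     -0.      0.0515]
shift 6 x [0.0048 0.0074 0.03  ]
shift 3 x [ 0.    -0.     0.032]
```

Call:
{"name": "play_rows", "arguments": {
  "moves": [
    [0,0,0,0,0,0.0515,1],
    [0,0,0,0,0,0.0515,1],
    [0,0,0,0,0,0.0515,1],
    [0,0,0,0,0,0.0515,1],
    [0,0,0,0,0,0.0515,1],
    [0,0,0,0,0,0.0515,1],
    [0,0,0,0,0,0.0515,1],
    [0,0,0,0,0,0.0515,1],
    [0,0,0,0,0,0.0515,1]
  ]
}}

```text
time_s: 3.37
tcp_pos: [0.3998, 0.3246, 0.3002]
tool_rot: [-180.0, -0.0, 126.8]
ft_force: [0.4, -0.2, 0.1]
gripper_width: 0.0879
grasp_force: 0.0
```

Call:
{"name": "play_rows", "arguments": {
  "moves": [
    [0.0048,0.0074,0.03,0,0,0,1],
    [0.0048,0.0074,0.03,0,0,0,1],
    [0.0048,0.0074,0.03,0,0,0,1],
    [0.0048,0.0074,0.03,0,0,0,1],
    [0.0048,0.0074,0.03,0,0,0,1],
    [0.0048,0.0074,0.03,0,0,0,1],
    [0,0,0,0,0,0,1]
  ]
}}

```text
time_s: 3.95
tcp_pos: [0.4159, 0.3737, 0.115]
tool_rot: [-179.5, -0.1, 127.1]
ft_force: [-0.3, -0.0, -0.6]
gripper_width: 0.0882
grasp_force: 0.0
```

```bash
python3 - <<'E'
from h import *
s=robot.sense();print(s["tcp_pos"],s["tool_rot"],s["time_s"])
pic("wrist","w2.png")
plan([(.418,.3745,.024,127)])
E
```

```text
[0.41589424 0.37370073 0.11495277] [-1.79470670e+02 -7.62744124e-02  1.27062591e+02] 3.95
turn 1 x [-0.0027 -0.0004  0.0005]
shift 3 x [-0.      0.0004  0.0314]
```

View pics/w2.png

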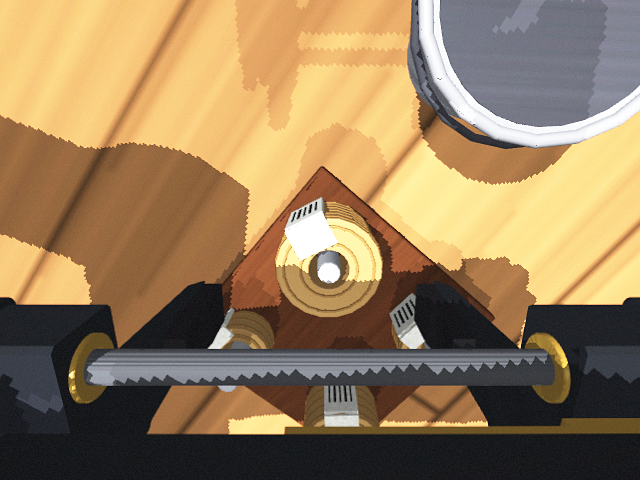

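```bash
python3 - <<'E'
from h import *
i=robot.camera_info("wrist")
f=lambda p:onplane(i,p,.067)[:,:2]
c=f([(329,262)])[0]
for q in [(276,262),(382,262),(329,316)]: print(np.linalg.norm(f([q])[0]-c))
l=f([(290,236),(325,227),(338,249),(303,262)])
a=lambda v:np.degrees(np.arctan2(v[1],v[0]))%360
o=l[:2].mean(0)-c;q=l[:2].mean(0)-l[2:].mean(0);e=l[1]-l[0]
print(c,a(o),a(q),a(e)+90,np.linalg.norm(o))
s=robot.sense();print(s["tcp_pos"],s["tool_rot"])
E
```

```text
0.03170895554019493
0.0316547922317837
0.03594490561527311
[0.42089402 0.37745623] 161.09203362188134 154.2167120364871 142.0088156596871 0.02273818485600485
[0.41694769 0.3737769  0.11822273] [-1.79686064e+02 -4.06300463e-02  1.27061120e+02]
```

Call:
{"name": "play_rows", "arguments": {
  "moves": [
    [0.0005,0.0035,0,0,0,0,1],
    [0,0,0.024,0,0,0,1],
    [0,0,0.024,0,0,0,1],
    [0,0,0.024,0,0,0,1],
    [0,0,0.024,0,0,0,1],
    [0,0,0,0,0,0,1],
    [0,0,0,0,0,0,-1],
    [0,0,0,0,0,0,-1],
    [0,0,0,0,0,0,-1],
    [0,0,0,0,0,0,-1]
  ],
  "newtons": 25
}}

```text
time_s: 4.83
tcp_pos: [0.4219, 0.3765, 0.0261]
tool_rot: [179.9, 0.0, 127.0]
ft_force: [0.2, 1.0, 9.4]
gripper_width: 0.0638
grasp_force: 24.8
```

Call:
{"name": "play_rows", "arguments": {
  "moves": [
    [0,0,0,0,0,0,-1],
    [0,0,0,0,0,0,-1],
    [0,0,0,0,0,0,-1],
    [0,0,0,0,0,0,-1]
  ]
}}

```text
time_s: 5.17
tcp_pos: [0.4219, 0.3765, 0.0262]
tool_rot: [179.9, 0.0, 127.0]
ft_force: [-1.7, -0.5, 8.0]
gripper_width: 0.0637
grasp_force: 25.0
```

Call:
{"name": "play_rows", "arguments": {
  "moves": [
    [0,0,-0.01,0,0,0,-1],
    [0,0,-0.02,0,0,0,-1],
    [0,0,-0.02,0,0,0,-1],
    [0,0,-0.02,0,0,0,-1],
    [0,0,-0.025,0,0,0,-1],
    [0,0,-0.025,0,0,0,-1],
    [0,0,0,0,0,0,-1],
    [0,0,0,0,0,0,-1]
  ]
}}

```text
time_s: 5.83
tcp_pos: [0.4216, 0.3763, 0.1457]
tool_rot: [179.8, 0.0, 127.0]
ft_force: [-0.3, 0.2, -2.6]
gripper_width: 0.0634
grasp_force: 24.9
```

```bash
python3 - <<'E'
from h import *
s=robot.sense();print(s["tcp_pos"],s["tool_rot"],s["time_s"],s["gripper_width"],s["ft_force"])
pic("wrist","w3.png")
plan([(.602,.140,.165,155),(.602,.140,.062,155)],v=.03)
E
```

```text
[0.42155006 0.37633208 0.14566059] [1.79843004e+02 1.85090272e-02 1.26955821e+02] 5.8333 0.06344389473222863 [-0.27019402  0.17514696 -2.56623966]
turn 5 x [-0.     -0.     -0.0489]
shift 10 x [-0.0264 -0.0137 -0.0021]
shift 4 x [ 0.     -0.      0.0258]
```

View pics/w3.png

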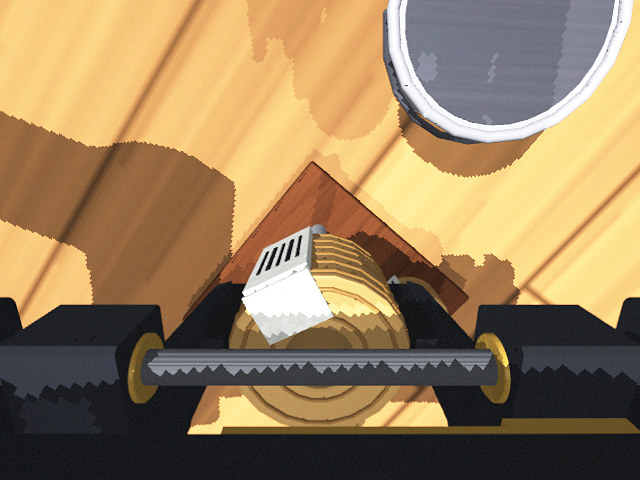

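Roll a is lifted, its label clearly visible at about (290,270). I'll compute its heading in the grasp.

```bash
python3 - <<'E'
from h import *
i=robot.camera_info("wrist")
l=onplane(i,[(244,297),(310,263),(332,317),(271,345)],.1867)[:,:2]
a=lambda v:np.degrees(np.arctan2(v[1],v[0]))%360
c=np.array([.4216,.3763])
print(np.linalg.norm(l-c,axis=1),a(l[:2].mean(0)-c),a(l[:2].mean(0)-l[2:].mean(0)),a(l[1]-l[0])+90, a(l[2]-l[3])+90)
E
```

```text
[0.03409037 0.03472312 0.01592506 0.01801135] 153.99212429974887 149.42035307155228 155.58017333072874 154.20183707980175
```

```bash
python3 - <<'E'
from h import *
plan([(.602,.140,.165,153),(.602,.140,.063,153)],v=.03)
E
```

```text
turn 4 x [-0.     -0.     -0.0568]
shift 10 x [-0.0268 -0.0128 -0.0021]
shift 4 x [ 0.     -0.      0.0255]
```

Call:
{"name": "play_rows", "arguments": {
  "moves": [
    [0,0,-0.005,0,0,-0.0454,-1],
    [0,0,-0.005,0,0,-0.0454,-1],
    [0,0,-0.005,0,0,-0.0454,-1],
    [0,0,-0.005,0,0,-0.0454,-1],
    [0,0,-0.001,0,0,-0.0454,-1]
  ]
}}

```text
time_s: 6.3
tcp_pos: [0.4209, 0.3759, 0.1645]
tool_rot: [-179.9, -0.1, 153.2]
ft_force: [0.5, 0.4, -0.6]
gripper_width: 0.0637
grasp_force: 24.9
```

Call:
{"name": "play_rows", "arguments": {
  "moves": [
    [-0.0268,-0.0128,0,0,0,0,-1],
    [-0.0268,-0.0128,0,0,0,0,-1],
    [-0.0268,-0.0128,0,0,0,0,-1],
    [-0.0268,-0.0128,0,0,0,0,-1],
    [-0.0268,-0.0128,0,0,0,0,-1],
    [-0.0268,-0.0128,0,0,0,0,-1],
    [-0.0268,-0.0128,0,0,0,0,-1],
    [-0.0268,-0.0128,0,0,0,0,-1],
    [-0.0268,-0.0128,0,0,0,0,-1],
    [-0.0268,-0.0128,0,0,0,0,-1]
  ]
}}

```text
time_s: 7.13
tcp_pos: [0.6018, 0.1389, 0.1635]
tool_rot: [-179.9, -0.2, 153.0]
ft_force: [-0.0, -0.2, -1.9]
gripper_width: 0.0634
grasp_force: 25.0
```

Call:
{"name": "play_rows", "arguments": {
  "moves": [
    [0,0,0,0,0,0,-1],
    [0,0,0.025,0,0,0,-1],
    [0,0,0.025,0,0,0,-1],
    [0,0,0.025,0,0,0,-1],
    [0,0,0.01,0,0,0,-1],
    [0,0,0.007,0,0,0,-1],
    [0,0,0,0,0,0,-1],
    [0,0,0,0,0,0,-1],
    [0,0,0,0,0,0,-1]
  ]
}}

```text
time_s: 7.88
tcp_pos: [0.6024, 0.1405, 0.0746]
tool_rot: [179.9, 0.1, 153.0]
ft_force: [-0.1, -0.4, -1.2]
gripper_width: 0.0633
grasp_force: 25.0
```

Call:
{"name": "play_rows", "arguments": {
  "moves": [
    [0,0,0.006,0,0,0,-1],
    [0,0,0.005,0,0,0,-1],
    [0,0,0.0015,0,0,0,-1],
    [0,0,0,0,0,0,-1],
    [0,0,0,0,0,0,-1]
  ]
}}

```text
time_s: 8.3
tcp_pos: [0.6018, 0.1403, 0.0612]
tool_rot: [180.0, 0.0, 153.0]
ft_force: [-2.9, -0.8, 4.2]
gripper_width: 0.0635
grasp_force: 25.0
```

Call:
{"name": "play_rows", "arguments": {
  "moves": [
    [0,0,0,0,0,0,0.8],
    [0,0,0,0,0,0,0.8],
    [0,0,0,0,0,0,0.8],
    [0,0,0,0,0,0,0.8],
    [0,0,-0.01,0,0,0,0.8],
    [0,0,-0.03,0,0,0,0.8],
    [0,0,-0.03,0,0,0,0.8],
    [0,0,-0.03,0,0,0,0.8],
    [0,0,0,0,0,0,0.8]
  ]
}}

```text
time_s: 9.05
tcp_pos: [0.6041, 0.1405, 0.1679]
tool_rot: [179.7, 0.5, 153.0]
ft_force: [-0.3, 0.1, 1.0]
gripper_width: 0.0796
grasp_force: 0.0
```

```bash
python3 - <<'E'
from h import *
s=robot.sense();print(s["tcp_pos"],s["gripper_width"])
plan([(.415,.2765,.14,172)])
E
```

```text
[0.60410521 0.14052324 0.16789264] 0.07957770451804894
turn 3 x [ 0.0006  0.0017 -0.0553]
shift 7 x [0.0295 0.0155 0.004 ]
```

Call:
{"name": "play_rows", "arguments": {
  "moves": [
    [0,0,0,0,0,-0.0553,0.6],
    [0,0,0,0,0,-0.0553,0.6],
    [0,0,0,0,0,-0.0553,0.6],
    [0.0295,0.0155,0.003,0,0,0,0.6],
    [0.0295,0.0155,0.003,0,0,0,0.6],
    [0.0295,0.0155,0.003,0,0,0,0.6],
    [0.0295,0.0155,0.003,0,0,0,0.6],
    [0.0295,0.0155,0.003,0,0,0,0.6],
    [0.0295,0.0155,0.003,0,0,0,0.6],
    [0.0295,0.0155,0.003,0,0,0,0.6]
  ]
}}

```text
time_s: 9.88
tcp_pos: [0.4111, 0.2772, 0.1401]
tool_rot: [180.0, 0.0, 172.0]
ft_force: [0.1, 1.2, 0.1]
gripper_width: 0.0705
grasp_force: 0.0
```

Call:
{"name": "play_rows", "arguments": {
  "moves": [
    [0,0,0,0,0,0,0.6],
    [0,0,0,0,0,0,0.6],
    [0,0,0,0,0,0,0.6]
  ]
}}

```text
time_s: 10.13
tcp_pos: [0.4131, 0.2765, 0.1403]
tool_rot: [180.0, 0.1, 172.0]
ft_force: [0.2, -0.4, 0.5]
gripper_width: 0.0703
grasp_force: 0.0
```

```bash
python3 - <<'E'
from h import *
s=robot.sense();print(s["tcp_pos"],s["tool_rot"],s["gripper_width"])
pic("wrist","w4.png",(170,150,490,390),2.5)
E
```

```text
[0.41305719 0.27645624 0.14026458] [1.79980011e+02 5.88837569e-02 1.71987304e+02] 0.07028016761312116
```

View pics/w4.png

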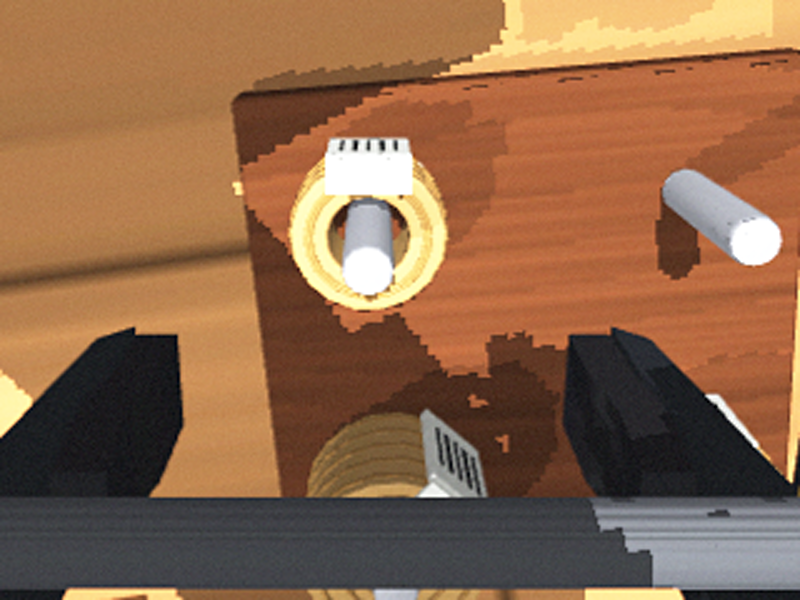

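Roll d's label is square to the tool (crop 368,165), so its heading is 172°; the ring is centred at crop (368,232).

```bash
python3 - <<'E'
from h import *
i=robot.camera_info("wrist")
c=onplane(i,[(317.2,242.8)],.043)[0]; print(c, onplane(i,[(317.2,257.5)],.073)[0])
plan([(c[0],c[1],.017,172)])
E
```

```text
[0.41432174 0.27449966 0.043     ] [0.41506665 0.27450297 0.073     ]
shift 4 x [-0.0003 -0.0004  0.0308]
```

Call:
{"name": "play_rows", "arguments": {
  "moves": [
    [-0.001,-0.002,0.03,0,0,0,0.6],
    [0,0,0.03,0,0,0,0.6],
    [0,0,0.03,0,0,0,0.6],
    [0,0,0.025,0,0,0,0.6],
    [0,0,0.006,0,0,0,0.6],
    [0,0,0,0,0,0,0.6],
    [0,0,0,0,0,0,0.6]
  ]
}}

```text
time_s: 10.77
tcp_pos: [0.4142, 0.2743, 0.0198]
tool_rot: [180.0, 0.1, 171.9]
ft_force: [0.3, 0.3, -0.2]
gripper_width: 0.0704
grasp_force: 0.0
```

Call:
{"name": "play_rows", "arguments": {
  "moves": [
    [0,0,0,0,0,0,-1],
    [0,0,0,0,0,0,-1],
    [0,0,0,0,0,0,-1],
    [0,0,0,0,0,0,-1],
    [0,0,0,0,0,0,-1],
    [0,0,0,0,0,0,-1]
  ]
}}

```text
time_s: 11.27
tcp_pos: [0.4135, 0.2746, 0.0195]
tool_rot: [180.0, 0.1, 172.0]
ft_force: [-1.5, -0.4, 6.0]
gripper_width: 0.0453
grasp_force: 25.0
```

Call:
{"name": "play_rows", "arguments": {
  "moves": [
    [0,0,-0.01,0,0,0,-1],
    [0,0,-0.02,0,0,0,-1],
    [0,0,-0.02,0,0,0,-1],
    [0,0,-0.025,0,0,0,-1],
    [0,0,-0.025,0,0,0,-1],
    [0,0,-0.025,0,0,0,-1],
    [0,0,-0.025,0,0,0,-1],
    [0,0,0,0,0,0,-1],
    [0,0,0,0,0,0,-1]
  ]
}}

```text
time_s: 12.02
tcp_pos: [0.4134, 0.2746, 0.17]
tool_rot: [179.9, 0.1, 172.0]
ft_force: [-0.2, -0.3, -1.1]
gripper_width: 0.046
grasp_force: 25.0
```

```bash
python3 - <<'E'
from h import *
pic("wrist","w5.png",(170,150,490,390),2)
# d goes to the far (right) end
plan([(.592,-.124,.165,180),(.592,-.124,.056,180)])
E
```

```text
turn 2 x [-0.    -0.    -0.035]
shift 13 x [-0.0138 -0.0306  0.0003]
shift 4 x [ 0.     -0.      0.0273]
```

Call:
{"name": "play_rows", "arguments": {
  "moves": [
    [0,0,0,0,0,-0.035,-1],
    [0,0,0,0,0,-0.035,-1],
    [-0.0138,-0.0306,0,0,0,0,-1],
    [-0.0138,-0.0306,0,0,0,0,-1],
    [-0.0138,-0.0306,0,0,0,0,-1],
    [-0.0138,-0.0306,0,0,0,0,-1],
    [-0.0138,-0.0306,0,0,0,0,-1],
    [-0.0138,-0.0306,0,0,0,0,-1],
    [-0.0138,-0.0306,0,0,0,0,-1],
    [-0.0138,-0.0306,0,0,0,0,-1]
  ]
}}

```text
time_s: 12.9
tcp_pos: [0.5233, 0.028, 0.1675]
tool_rot: [180.0, -0.2, 180.0]
ft_force: [0.7, 0.7, 0.6]
gripper_width: 0.0457
grasp_force: 25.0
```

Call:
{"name": "play_rows", "arguments": {
  "moves": [
    [-0.0138,-0.0306,0,0,0,0,-1],
    [-0.0138,-0.0306,0,0,0,0,-1],
    [-0.0138,-0.0306,0,0,0,0,-1],
    [-0.0138,-0.0306,0,0,0,0,-1],
    [-0.0138,-0.0306,0,0,0,0,-1],
    [0,0,0.02,0,0,0,-1],
    [0,0,0.025,0,0,0,-1],
    [0,0,0.025,0,0,0,-1],
    [0,0,0.015,0,0,0,-1],
    [0,0,0.01,0,0,0,-1]
  ]
}}

```text
time_s: 13.73
tcp_pos: [0.591, -0.1228, 0.0704]
tool_rot: [179.9, -0.3, 180.0]
ft_force: [0.6, -0.1, -1.5]
gripper_width: 0.0459
grasp_force: 25.0
```

Call:
{"name": "play_rows", "arguments": {
  "moves": [
    [0,0,0,0,0,0,-1],
    [0,0,0,0,0,0,-1],
    [0,0,0,0,0,0,-1]
  ]
}}

```text
time_s: 13.98
tcp_pos: [0.593, -0.1235, 0.0747]
tool_rot: [-180.0, 0.1, -180.0]
ft_force: [0.2, 0.1, -0.5]
gripper_width: 0.0458
grasp_force: 25.0
```

Lower 0.0195 gently, release, rise.

Call:
{"name": "play_rows", "arguments": {
  "moves": [
    [0,0,0.01,0,0,0,-1],
    [0,0,0.006,0,0,0,-1],
    [0,0,0.003,0,0,0,-1],
    [0,0,0.0013,0,0,0,-1],
    [0,0,0,0,0,0,-1],
    [0,0,0,0,0,0,-1]
  ]
}}

```text
time_s: 14.48
tcp_pos: [0.5923, -0.1232, 0.0545]
tool_rot: [180.0, -0.0, -180.0]
ft_force: [-6.1, 1.2, 11.3]
gripper_width: 0.0462
grasp_force: 25.0
```

Call:
{"name": "play_rows", "arguments": {
  "moves": [
    [0,0,0,0,0,0,0.6],
    [0,0,0,0,0,0,0.6],
    [0,0,0,0,0,0,0.6],
    [0,0,-0.01,0,0,0,0.6],
    [0,0,-0.03,0,0,0,0.6],
    [0,0,-0.035,0,0,0,0.6],
    [0,0,-0.035,0,0,0,0.6],
    [0,0,0,0,0,0,0.6]
  ]
}}

```text
time_s: 15.15
tcp_pos: [0.595, -0.1243, 0.1713]
tool_rot: [-179.7, 0.6, -180.0]
ft_force: [0.8, 0.5, 0.9]
gripper_width: 0.0706
grasp_force: 0.0
```

```bash
python3 - <<'E'
from h import *
plan([(.517,.3705,.165,178)])
E
```

```text
turn 1 x [-0.0022  0.0055  0.0176]
shift 15 x [0.0063 0.0328 0.0004]
```

Call:
{"name": "play_rows", "arguments": {
  "moves": [
    [0.0063,0.0328,0.001,0,0,0.0176,0.7],
    [0.0063,0.0328,0.001,0,0,0,0.7],
    [0.0063,0.0328,0.001,0,0,0,0.7],
    [0.0063,0.0328,0,0,0,0,0.7],
    [0.0063,0.0328,0,0,0,0,0.7],
    [0.0063,0.0328,0,0,0,0,0.7],
    [0.0063,0.0328,0,0,0,0,0.7],
    [0.0063,0.0328,0,0,0,0,0.7],
    [0.0063,0.0328,0,0,0,0,0.7],
    [0.0063,0.0328,0,0,0,0,0.7]
  ]
}}

```text
time_s: 15.98
tcp_pos: [0.5395, 0.208, 0.1608]
tool_rot: [180.0, 0.0, 178.0]
ft_force: [0.8, -0.5, 0.7]
gripper_width: 0.0746
grasp_force: 0.0
```

Call:
{"name": "play_rows", "arguments": {
  "moves": [
    [0.0063,0.0328,0,0,0,0,0.7],
    [0.0063,0.0328,0.005,0,0,0,0.7],
    [0.0063,0.0328,0.005,0,0,0,0.7],
    [0.0063,0.0328,0.005,0,0,0,0.7],
    [0.0063,0.0328,0.005,0,0,0,0.7],
    [0,0,0,0,0,0,0.7],
    [0,0,0,0,0,0,0.7],
    [0,0,0,0,0,0,0.7]
  ]
}}

```text
time_s: 16.65
tcp_pos: [0.5144, 0.371, 0.1406]
tool_rot: [-180.0, 0.0, 178.0]
ft_force: [-0.2, -0.1, -0.2]
gripper_width: 0.075
grasp_force: 0.0
```

```bash
python3 - <<'E'
from h import *
s=robot.sense();print(s["tcp_pos"],s["tool_rot"],s["gripper_width"])
pic("wrist","w6.png",(110,150,510,390),2)
E
```

```text
[0.51442607 0.37095142 0.14062931] [-1.79982079e+02  5.30134637e-03  1.77981442e+02] 0.07500211476913161
```

View pics/w6.png

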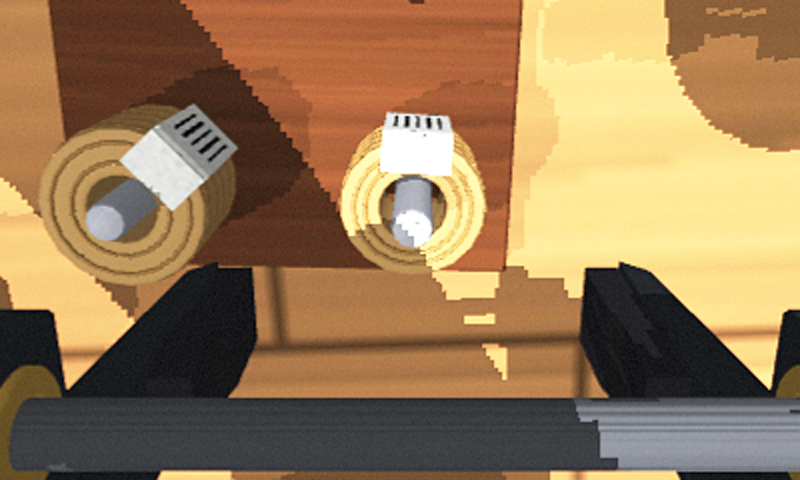

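The picture shows c (crop centre 412,205, label nearly square to the tool) and b (centre 130,200, label up-right).

```bash
python3 - <<'E'
from h import *
i=robot.camera_info("wrist")
a=lambda v:np.degrees(np.arctan2(v[1],v[0]))%360
for k,z,C,L in(("c",.051,(412,203),[(384,131),(452,134),(451,175),(381,170)]),("b",.059,(130,198),[(160,134),(205,172),(173,207),(120,160)])):
    f=lambda p:onplane(i,np.array(p)/2+[110,150],z)[:,:2]
    c=f([C])[0];l=f(L)
    print(k,c.round(4),a(l[:2].mean(0)-c),a(l[:2].mean(0)-l[2:].mean(0)),(a(l[1]-l[0])+90)%360,(a(l[2]-l[3])+90)%360,np.linalg.norm(l[1]-l[0]))
    if k=="c":cc=c
plan([(cc[0],cc[1],.0195,178)])
E
```

```text
c [0.5199 0.368 ] 173.16378953800418 175.16151423909363 175.34141843682863 173.67584996613502 0.02341625796976615
b [0.512  0.2719] 126.93604155149868 126.93604239810654 134.44794295217955 132.10304028494875 0.019096016196319263
shift 4 x [-0.0013 -0.0006  0.0303]
```

Call:
{"name": "play_rows", "arguments": {
  "moves": [
    [-0.0045,0.002,0.02,0,0,0,0.7],
    [0,0,0.03,0,0,0,0.7],
    [0,0,0.03,0,0,0,0.7],
    [0,0,0.025,0,0,0,0.7],
    [0,0,0.014,0,0,0,0.7],
    [0,0,0,0,0,0,0.7],
    [0,0,0,0,0,0,0.7]
  ]
}}

```text
time_s: 17.28
tcp_pos: [0.5194, 0.3724, 0.0219]
tool_rot: [-180.0, -0.0, 177.9]
ft_force: [-1.0, 1.0, 0.6]
gripper_width: 0.0749
grasp_force: 0.0
```

Call:
{"name": "play_rows", "arguments": {
  "moves": [
    [0,0,0,0,0,0,-1],
    [0,0,0,0,0,0,-1],
    [0,0,0,0,0,0,-1],
    [0,0,0,0,0,0,-1],
    [0,0,0,0,0,0,-1],
    [0,0,0,0,0,0,-1]
  ]
}}

```text
time_s: 17.78
tcp_pos: [0.5193, 0.3733, 0.0226]
tool_rot: [180.0, 0.1, 178.0]
ft_force: [-0.4, -2.3, 6.8]
gripper_width: 0.0516
grasp_force: 25.0
```

Call:
{"name": "play_rows", "arguments": {
  "moves": [
    [0,0,-0.01,0,0,0,-1],
    [0,0,-0.02,0,0,0,-1],
    [0,0,-0.02,0,0,0,-1],
    [0,0,-0.025,0,0,0,-1],
    [0,0,-0.025,0,0,0,-1],
    [0,0,-0.025,0,0,0,-1],
    [0,0,-0.025,0,0,0,-1],
    [0,0,0,0,0,0,-1],
    [0,0,0,0,0,0,-1]
  ]
}}

```text
time_s: 18.53
tcp_pos: [0.5191, 0.3736, 0.173]
tool_rot: [179.9, 0.1, 178.0]
ft_force: [-0.1, 0.5, -1.3]
gripper_width: 0.0519
grasp_force: 25.0
```

```bash
python3 - <<'E'
from h import *
plan([(.595,-.037,.17,183.5),(.595,-.037,.08,183.5)])
E
```

```text
turn 1 x [ 0.0006  0.0011 -0.0481]
shift 13 x [-0.0039 -0.0319  0.0002]
shift 3 x [ 0.   -0.    0.03]
```

Call:
{"name": "play_rows", "arguments": {
  "moves": [
    [0,0,0,0,0,-0.048,-1],
    [-0.0039,-0.0319,0,0,0,0,-1],
    [-0.0039,-0.0319,0,0,0,0,-1],
    [-0.0039,-0.0319,0,0,0,0,-1],
    [-0.0039,-0.0319,0,0,0,0,-1],
    [-0.0039,-0.0319,0,0,0,0,-1],
    [-0.0039,-0.0319,0,0,0,0,-1],
    [-0.0039,-0.0319,0,0,0,0,-1],
    [-0.0039,-0.0319,0,0,0,0,-1],
    [-0.0039,-0.0319,0,0,0,0,-1]
  ]
}}

```text
time_s: 19.37
tcp_pos: [0.5707, 0.0874, 0.1702]
tool_rot: [180.0, -0.1, -176.5]
ft_force: [0.5, -0.3, -0.1]
gripper_width: 0.0518
grasp_force: 25.0
```

Call:
{"name": "play_rows", "arguments": {
  "moves": [
    [-0.0039,-0.0319,0,0,0,0,-1],
    [-0.0039,-0.0319,0,0,0,0,-1],
    [-0.0039,-0.0319,0,0,0,0,-1],
    [-0.0039,-0.0319,0,0,0,0,-1],
    [0,0,0.02,0,0,0,-1],
    [0,0,0.025,0,0,0,-1],
    [0,0,0.025,0,0,0,-1],
    [0,0,0.02,0,0,0,-1],
    [0,0,0,0,0,0,-1],
    [0,0,0,0,0,0,-1]
  ]
}}

```text
time_s: 20.2
tcp_pos: [0.5939, -0.0373, 0.0804]
tool_rot: [179.9, -0.2, -176.5]
ft_force: [0.1, 0.6, -0.1]
gripper_width: 0.0516
grasp_force: 25.0
```

Call:
{"name": "play_rows", "arguments": {
  "moves": [
    [0,0,0,0,0,0,-1],
    [0,0,0,0,0,0,-1]
  ]
}}

```text
time_s: 20.37
tcp_pos: [0.5952, -0.0376, 0.0828]
tool_rot: [-180.0, 0.1, -176.5]
ft_force: [0.3, 0.3, 0.1]
gripper_width: 0.0522
grasp_force: 25.0
```

Call:
{"name": "play_rows", "arguments": {
  "moves": [
    [0,0,0.012,0,0,0,-1],
    [0,0,0.008,0,0,0,-1],
    [0,0,0.003,0,0,0,-1],
    [0,0,0.0015,0,0,0,-1],
    [0,0,0,0,0,0,-1],
    [0,0,0,0,0,0,-1]
  ]
}}

```text
time_s: 20.87
tcp_pos: [0.5942, -0.0374, 0.0576]
tool_rot: [180.0, -0.1, -176.5]
ft_force: [-6.2, 0.6, 9.0]
gripper_width: 0.0519
grasp_force: 25.0
```

Call:
{"name": "play_rows", "arguments": {
  "moves": [
    [0,0,0,0,0,0,0.6],
    [0,0,0,0,0,0,0.6],
    [0,0,0,0,0,0,0.6],
    [0,0,-0.01,0,0,0,0.6],
    [0,0,-0.03,0,0,0,0.6],
    [0,0,-0.035,0,0,0,0.6],
    [0,0,-0.035,0,0,0,0.6],
    [0,0,0,0,0,0,0.6]
  ]
}}

```text
time_s: 21.53
tcp_pos: [0.5972, -0.0381, 0.1747]
tool_rot: [-179.8, 0.6, -176.5]
ft_force: [1.1, -0.4, 1.0]
gripper_width: 0.0702
grasp_force: 0.0
```

```bash
python3 - <<'E'
from h import *
plan([(.512,.271,.145,133)])
E
```

```text
turn 8 x [0.0001 0.0008 0.0551]
shift 10 x [0.0284 0.0148 0.003 ]
```

Call:
{"name": "play_rows", "arguments": {
  "moves": [
    [0,0,0,0,0,0.055,0.9],
    [0,0,0,0,0,0.055,0.9],
    [0,0,0,0,0,0.055,0.9],
    [0,0,0,0,0,0.055,0.9],
    [0,0,0,0,0,0.055,0.9],
    [0,0,0,0,0,0.055,0.9],
    [0,0,0,0,0,0.055,0.9],
    [0,0,0,0,0,0.055,0.9]
  ]
}}

```text
time_s: 22.2
tcp_pos: [0.5946, -0.0376, 0.1672]
tool_rot: [180.0, 0.0, 132.7]
ft_force: [-0.4, 0.3, -0.4]
gripper_width: 0.0835
grasp_force: 0.0
```

Call:
{"name": "play_rows", "arguments": {
  "moves": [
    [0.0284,0.0148,0.0025,0,0,0,0.9],
    [0.0284,0.0148,0.0025,0,0,0,0.9],
    [0.0284,0.0148,0.0025,0,0,0,0.9],
    [0.0284,0.0148,0.0025,0,0,0,0.9],
    [0.0284,0.0148,0.0025,0,0,0,0.9],
    [0.0284,0.0148,0.0025,0,0,0,0.9],
    [0.0284,0.0148,0.0025,0,0,0,0.9],
    [0.0284,0.0148,0.0025,0,0,0,0.9],
    [0.0284,0.0148,0.0025,0,0,0,0.9],
    [0.0284,0.0148,0.0025,0,0,0,0.9]
  ]
}}

```text
time_s: 23.03
tcp_pos: [0.5082, 0.2724, 0.1422]
tool_rot: [180.0, 0.0, 133.1]
ft_force: [-0.0, -0.4, 1.0]
gripper_width: 0.084
grasp_force: 0.0
```

Call:
{"name": "play_rows", "arguments": {
  "moves": [
    [0,0,0,0,0,0,0.9],
    [0,0,0,0,0,0,0.9],
    [0,0,0,0,0,0,0.9]
  ]
}}

```text
time_s: 23.28
tcp_pos: [0.5091, 0.2705, 0.1422]
tool_rot: [-180.0, 0.0, 133.1]
ft_force: [1.0, 0.0, 0.3]
gripper_width: 0.0838
grasp_force: 0.0
```

```bash
python3 - <<'E'
from h import *
s=robot.sense();print(s["tcp_pos"],s["tool_rot"],s["gripper_width"])
pic("wrist","w7.png",(170,150,490,390),2.5)
E
```

```text
[0.50906637 0.27049348 0.14215204] [-1.79999687e+02  1.81990385e-02  1.33066785e+02] 0.08378919581663759
```

View pics/w7.png

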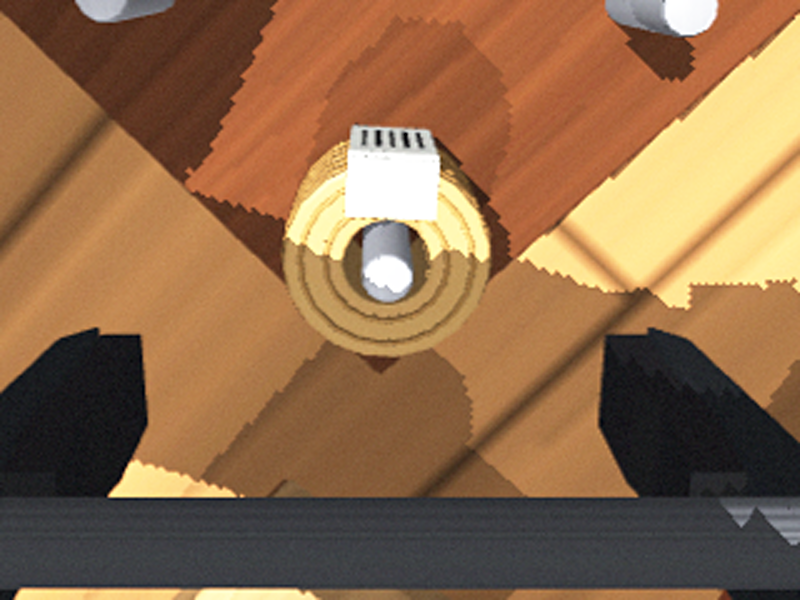

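```bash
python3 - <<'E'
from h import *
i=robot.camera_info("wrist")
a=lambda v:np.degrees(np.arctan2(v[1],v[0]))%360
f=lambda p:onplane(i,np.array(p)/2.5+[170,150],.059)[:,:2]
c=f([(387,254)])[0];l=f([(350,150),(439,155),(437,219),(346,216)])
print(c.round(4),a(l[:2].mean(0)-c),a(l[:2].mean(0)-l[2:].mean(0)),(a(l[1]-l[0])+90)%360,(a(l[2]-l[3])+90)%360,np.linalg.norm(l[1]-l[0]))
plan([(c[0],c[1],.023,133)])
E
```

```text
[0.5144 0.27  ] 129.25086766475155 130.81618764024782 129.7388460155533 131.04665351073493 0.02375120713504954
shift 4 x [-0.0009  0.0009  0.0298]
```

Call:
{"name": "play_rows", "arguments": {
  "moves": [
    [-0.0036,0.0036,0.02,0,0,0,0.9],
    [0,0,0.03,0,0,0,0.9],
    [0,0,0.03,0,0,0,0.9],
    [0,0,0.025,0,0,0,0.9],
    [0,0,0.014,0,0,0,0.9],
    [0,0,0,0,0,0,0.9],
    [0,0,0,0,0,0,0.9]
  ]
}}

```text
time_s: 23.92
tcp_pos: [0.5144, 0.2699, 0.0232]
tool_rot: [-180.0, -0.0, 133.0]
ft_force: [0.1, -0.6, 0.1]
gripper_width: 0.0838
grasp_force: 0.0
```

Call:
{"name": "play_rows", "arguments": {
  "moves": [
    [0,0,0,0,0,0,-1],
    [0,0,0,0,0,0,-1],
    [0,0,0,0,0,0,-1],
    [0,0,0,0,0,0,-1],
    [0,0,0,0,0,0,-1],
    [0,0,0,0,0,0,-1]
  ]
}}

```text
time_s: 24.42
tcp_pos: [0.5143, 0.2709, 0.0238]
tool_rot: [179.9, 0.0, 133.1]
ft_force: [-1.1, -0.6, 5.8]
gripper_width: 0.0582
grasp_force: 25.0
```

Call:
{"name": "play_rows", "arguments": {
  "moves": [
    [0,0,-0.01,0,0,0,-1],
    [0,0,-0.02,0,0,0,-1],
    [0,0,-0.02,0,0,0,-1],
    [0,0,-0.025,0,0,0,-1],
    [0,0,-0.025,0,0,0,-1],
    [0,0,-0.025,0,0,0,-1],
    [0,0,-0.025,0,0,0,-1],
    [0,0,0,0,0,0,-1],
    [0,0,0,0,0,0,-1]
  ]
}}

```text
time_s: 25.17
tcp_pos: [0.5141, 0.271, 0.1741]
tool_rot: [179.9, 0.1, 133.1]
ft_force: [0.1, -0.7, -1.3]
gripper_width: 0.0582
grasp_force: 25.0
```

```bash
python3 - <<'E'
from h import *
plan([(.598,.052,.17,183),(.598,.052,.085,183)])
E
```

```text
turn 8 x [ 0.0001  0.0001 -0.0545]
shift 7 x [-0.0103 -0.0319  0.0006]
shift 3 x [ 0.     -0.      0.0283]
```

Call:
{"name": "play_rows", "arguments": {
  "moves": [
    [0,0,0,0,0,-0.0545,-1],
    [0,0,0,0,0,-0.0545,-1],
    [0,0,0,0,0,-0.0545,-1],
    [0,0,0,0,0,-0.0545,-1],
    [0,0,0,0,0,-0.0545,-1],
    [0,0,0,0,0,-0.0545,-1],
    [0,0,0,0,0,-0.0545,-1],
    [0,0,0,0,0,-0.0545,-1]
  ]
}}

```text
time_s: 25.83
tcp_pos: [0.5132, 0.2706, 0.1712]
tool_rot: [-180.0, -0.2, -176.7]
ft_force: [0.3, -0.3, -1.7]
gripper_width: 0.0584
grasp_force: 25.0
```

Call:
{"name": "play_rows", "arguments": {
  "moves": [
    [-0.0103,-0.0322,0,0,0,0,-1],
    [-0.0103,-0.0322,0,0,0,0,-1],
    [-0.0103,-0.0322,0,0,0,0,-1],
    [-0.0103,-0.0322,0,0,0,0,-1],
    [-0.0103,-0.0322,0,0,0,0,-1],
    [-0.0103,-0.0322,0,0,0,0,-1],
    [-0.0103,-0.0322,0,0,0,0,-1],
    [0,0,0,0,0,0,-1],
    [0,0,0,0,0,0,-1],
    [0,0,0,0,0,0,-1]
  ]
}}

```text
time_s: 26.67
tcp_pos: [0.5971, 0.0501, 0.1718]
tool_rot: [180.0, -0.1, -177.0]
ft_force: [0.5, 0.4, -1.6]
gripper_width: 0.0582
grasp_force: 25.0
```

Call:
{"name": "play_rows", "arguments": {
  "moves": [
    [0,0,0.02,0,0,0,-1],
    [0,0,0.025,0,0,0,-1],
    [0,0,0.025,0,0,0,-1],
    [0,0,0.02,0,0,0,-1],
    [0,0,0,0,0,0,-1],
    [0,0,0,0,0,0,-1],
    [0,0,0,0,0,0,-1]
  ]
}}

```text
time_s: 27.25
tcp_pos: [0.5983, 0.0502, 0.0843]
tool_rot: [-180.0, 0.1, -176.9]
ft_force: [0.1, -0.5, -0.9]
gripper_width: 0.0581
grasp_force: 25.0
```

Call:
{"name": "play_rows", "arguments": {
  "moves": [
    [0,0,0.012,0,0,0,-1],
    [0,0,0.008,0,0,0,-1],
    [0,0,0.003,0,0,0,-1],
    [0,0,0.0018,0,0,0,-1],
    [0,0,0,0,0,0,-1],
    [0,0,0,0,0,0,-1]
  ]
}}

```text
time_s: 27.75
tcp_pos: [0.5976, 0.0496, 0.0588]
tool_rot: [180.0, -0.0, -177.0]
ft_force: [-4.7, -0.4, 6.5]
gripper_width: 0.0582
grasp_force: 25.0
```

Call:
{"name": "play_rows", "arguments": {
  "moves": [
    [0,0,0,0,0,0,0.45],
    [0,0,0,0,0,0,0.45],
    [0,0,0,0,0,0,0.45],
    [0,0,-0.01,0,0,0,0.45],
    [0,0,-0.03,0,0,0,0.45],
    [0,0,-0.035,0,0,0,0.45],
    [0,0,-0.035,0,0,0,0.45],
    [0,0,0,0,0,0,0.45]
  ]
}}

```text
time_s: 28.42
tcp_pos: [0.6005, 0.0494, 0.1761]
tool_rot: [-179.9, 0.7, -177.0]
ft_force: [0.1, 0.1, 0.3]
gripper_width: 0.0636
grasp_force: 0.0
```

```bash
python3 - <<'E'
from h import *
plan([(.42,.01,.30,180)])
E
```

```text
turn 1 x [-0.0008  0.006   0.0265]
shift 7 x [ 0.0258 -0.0056 -0.0177]
```

Call:
{"name": "play_rows", "arguments": {
  "moves": [
    [0,0,0,0,0,0.0265,0.45],
    [0.014,-0.008,-0.0255,0,0,0,0.45],
    [0.014,-0.008,-0.0255,0,0,0,0.45],
    [0.014,-0.008,-0.0255,0,0,0,0.45],
    [0.014,-0.008,-0.0255,0,0,0,0.45],
    [0.014,-0.008,-0.0255,0,0,0,0.45],
    [0,0,0,0,0,0,0.45],
    [0,0,0,0,0,0,0.45],
    [0,0,0,0,0,0,0.45]
  ]
}}

```text
time_s: 29.17
tcp_pos: [0.5278, 0.0097, 0.2951]
tool_rot: [180.0, -0.0, 180.0]
ft_force: [0.0, 0.4, 0.2]
gripper_width: 0.0638
grasp_force: 0.0
```

```bash
python3 - <<'E'
from h import *
s=robot.sense();print(s["tcp_pos"],s["tool_rot"])
pic("wrist","w8.png",(120,100,520,400),2)
i=robot.camera_info("wrist");np.save("w8.npy",i["world_from_camera"])
for n in("roll_a","roll_a_label"): print([(r["centre"],r["score"]) for r in robot.place_of("wrist",n)])
robot.snapshot("top");robot.snapshot("scene")
for c in("top","scene"): 
  for n in("scanner","scanner_window"):print([(r["centre"],r["score"]) for r in robot.place_of(c,n)])
E
```

```text
[0.52778598 0.00966681 0.2950672 ] [ 1.79986202e+02 -4.61999040e-02  1.79982746e+02]
[([0.5955, -0.0408, 0.0488], 0.97), ([0.5982, -0.1223, 0.0505], 0.86), ([0.603, 0.0522, 0.0555], 0.79), ([0.6033, 0.1368, 0.0546], 0.66)]
[([0.5674, 0.1413, 0.0772], 0.95)]
[([0.4401, -0.2884, 0.0059], 0.65), ([0.5005, -0.281, 0.0195], 0.45)]
[([0.4981, -0.2802, 0.0166], 0.61)]
[([0.4423, -0.2851, 0.0033], 0.71)]
[([0.5026, -0.276, 0.0239], 0.88)]
```

View pics/w8.png

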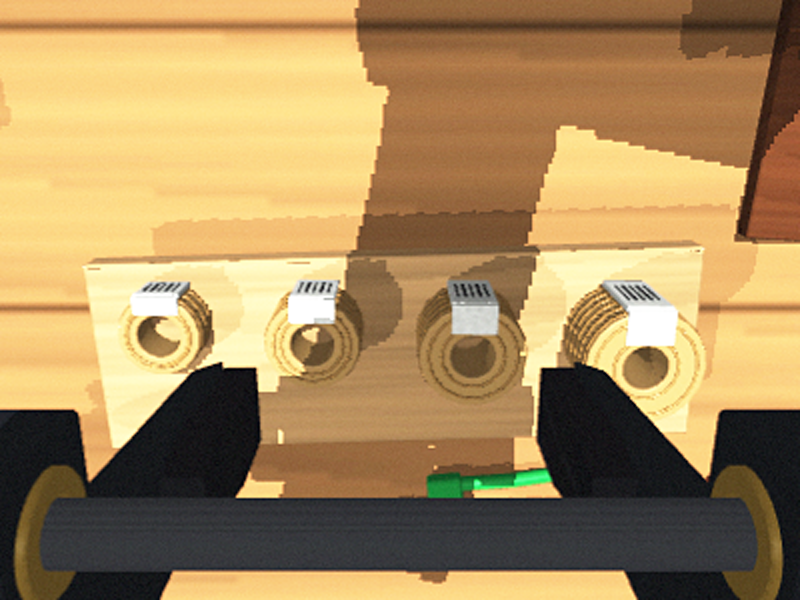

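All four rolls stand on the step with their labels towards the robot: d crop (165,335), c (312,340), b (470,355), a (642,365). The scanner has been knocked to about (0.441, -0.287), so I'll look at it close up.

```bash
python3 - <<'E'
from h import *
i=robot.camera_info("wrist")
a=lambda v:np.degrees(np.arctan2(v[1],v[0]))%360
D=dict(a=(.102,[(620,307),(677,306)],(642,368)),b=(.094,[(452,306),(498,305)],(472,356)),c=(.086,[(289,296),(339,296)],(314,338)),d=(.078,[(132,293),(185,292)],(161,332)))
for k,(z,e,c) in D.items():
    f=lambda p:onplane(i,np.array(p)/2+[120,100],z)[:,:2]
    l=f(e);C=f([c])[0];print(k,l.mean(0).round(4),(a(l[1]-l[0])+90)%360,np.linalg.norm(l[1]-l[0]).round(4),"ctr",C.round(4),a(l.mean(0)-C))
plan([(.41,-.287,.25,180)])
E
```

```text
a [0.5694 0.1376] 181.0362638675415 0.0291 ctr [0.6034 0.1376] 180.0319461621337
b [0.5715 0.0498] 181.2938286584735 0.024 ctr [0.5999 0.0491] 178.552492468595
c [ 0.5688 -0.0352] 179.98456251240833 0.0266 ctr [ 0.5927 -0.036 ] 178.07128596189366
d [ 0.5693 -0.1207] 181.1165562811761 0.0289 ctr [ 0.5922 -0.1215] 177.96325409355296
shift 10 x [ 0.0118 -0.0297  0.0046]
```

Call:
{"name": "play_rows", "arguments": {
  "moves": [
    [0.0118,-0.0297,0.0046,0,0,0,0.45],
    [0.0118,-0.0297,0.0046,0,0,0,0.45],
    [0.0118,-0.0297,0.0046,0,0,0,0.45],
    [0.0118,-0.0297,0.0046,0,0,0,0.45],
    [0.0118,-0.0297,0.0046,0,0,0,0.45],
    [0.0118,-0.0297,0.0046,0,0,0,0.45],
    [0.0118,-0.0297,0.0046,0,0,0,0.45],
    [0.0118,-0.0297,0.0046,0,0,0,0.45],
    [0.0118,-0.0297,0.0046,0,0,0,0.45],
    [0.0118,-0.0297,0.0046,0,0,0,0.45]
  ]
}}

```text
time_s: 30.45
tcp_pos: [0.409, -0.2888, 0.2496]
tool_rot: [-180.0, 0.0, 180.0]
ft_force: [-0.4, 0.8, -0.2]
gripper_width: 0.0634
grasp_force: 0.0
```

Call:
{"name": "play_rows", "arguments": {
  "moves": [
    [0,0,0,0,0,0,0.45],
    [0,0,0,0,0,0,0.45],
    [0,0,0,0,0,0,0.45]
  ]
}}

```text
time_s: 30.7
tcp_pos: [0.41, -0.2871, 0.2498]
tool_rot: [180.0, 0.0, 180.0]
ft_force: [0.2, -0.4, -0.2]
gripper_width: 0.0636
grasp_force: 0.0
```

```bash
python3 - <<'E'
from h import *
s=robot.sense();print(s["tcp_pos"],s["tool_rot"])
pic("wrist","w9.png",(120,80,520,380),2)
for n in("scanner","scanner_window","mat"): print(n,[(r["centre"],r["score"]) for r in robot.place_of("wrist",n)])
E
```

```text
[ 0.40995324 -0.28705845  0.24978166] [1.79985444e+02 7.74236413e-03 1.79984385e+02]
scanner [([0.4375, -0.2854, 0.0003], 0.59)]
scanner_window [([0.5026, -0.2783, 0.0219], 0.87)]
mat [([0.4652, -0.3288, -0.0033], 0.81)]
```

View pics/w9.png

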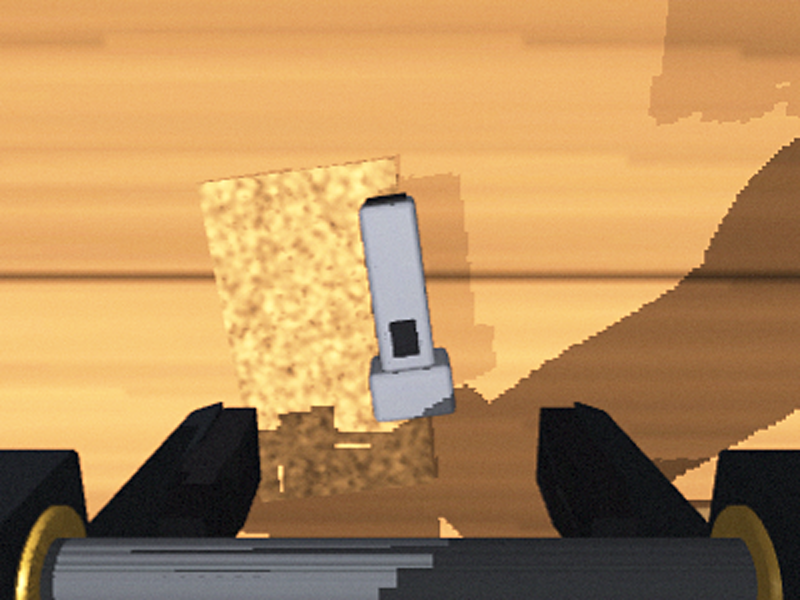

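The scanner lies at the mat's right edge (handle crop 362–433 × 200–365, head at 412,388), turned a little; the mat is rotated as well.

```bash
python3 - <<'E'
from h import *
i=robot.camera_info("wrist")
f=lambda p,z:onplane(i,np.array(p)/2+[120,80],z)[:,:2]
a=lambda v:np.degrees(np.arctan2(v[1],v[0]))
L=f([(362,209),(382,366)],.038);R=f([(413,199),(433,360)],.038)
print(L,R,a(L[1]-L[0]),a(R[1]-R[0]))
h=f([(378,420),(455,409)],.040);print("front",h,h.mean(0),a(h[1]-h[0])-90)
b=f([(362,209),(413,199)],.038);print("back",b.mean(0),a(b[1]-b[0])-90, "axis",a(h.mean(0)-b.mean(0)),np.linalg.norm(h.mean(0)-b.mean(0)),"origin",(h.mean(0)+b.mean(0))/2)
m=f([(202,183),(398,157),(437,477),(258,500)],.004);print(m,m.mean(0),a(m[3]-m[0]),a(m[2]-m[1]))
E
```

```text
[[ 0.38430031 -0.30512851]
 [ 0.46926428 -0.29537447]] [[ 0.37921621 -0.27920787]
 [ 0.46577564 -0.26772731]] 6.549002818714656 7.555163481176386
front [[ 0.50028232 -0.2977001 ]
 [ 0.49364534 -0.25528437]] [ 0.49696383 -0.27649224] 8.893202861586587
back [ 0.38175826 -0.29216819] 11.097170850087053 axis 7.748613533208485 0.11626718357148697 origin [ 0.43936105 -0.28433021]
[[ 0.37456318 -0.39492725]
 [ 0.36044718 -0.28681097]
 [ 0.55548925 -0.26217634]
 [ 0.57184294 -0.37487017]] [ 0.46558564 -0.32969618] 5.805212632556579 7.19857968321537
```

```bash
python3 - <<'E'
from h import *
plan([(.441,-.285,.10,187.7),(.441,-.285,.009,187.7)],v=.03)
E
```

```text
turn 2 x [-0.0001  0.0001 -0.0333]
shift 6 x [-0.0051 -0.0004  0.025 ]
shift 4 x [ 0.     -0.      0.0228]
```

Call:
{"name": "play_rows", "arguments": {
  "moves": [
    [0,0,0,0,0,-0.0335,0.45],
    [0,0,0,0,0,-0.0335,0.45],
    [-0.0051,-0.0004,0.025,0,0,0,0.45],
    [-0.0051,-0.0004,0.025,0,0,0,0.45],
    [-0.0051,-0.0004,0.025,0,0,0,0.45],
    [-0.0051,-0.0004,0.025,0,0,0,0.45],
    [-0.0051,-0.0004,0.025,0,0,0,0.45],
    [-0.0051,-0.0004,0.025,0,0,0,0.45]
  ]
}}

```text
time_s: 31.57
tcp_pos: [0.441, -0.2851, 0.0988]
tool_rot: [-180.0, 0.0, -172.3]
ft_force: [0.5, -0.1, -0.1]
gripper_width: 0.064
grasp_force: 0.0
```

Call:
{"name": "play_rows", "arguments": {
  "moves": [
    [0,0,0,0,0,0,0.45],
    [0,0,0.023,0,0,0,0.45],
    [0,0,0.023,0,0,0,0.45],
    [0,0,0.023,0,0,0,0.45],
    [0,0,0.015,0,0,0,0.45],
    [0,0,0.005,0,0,0,0.45],
    [0,0,0,0,0,0,0.45],
    [0,0,0,0,0,0,0.45]
  ]
}}

```text
time_s: 32.23
tcp_pos: [0.441, -0.2861, 0.0121]
tool_rot: [-179.9, 0.1, -172.3]
ft_force: [-0.2, 0.3, 0.3]
gripper_width: 0.0641
grasp_force: 0.0
```

Call:
{"name": "play_rows", "arguments": {
  "moves": [
    [0,0,0.003,0,0,0,0.45],
    [0,0,0,0,0,0,-1],
    [0,0,0,0,0,0,-1],
    [0,0,0,0,0,0,-1],
    [0,0,0,0,0,0,-1],
    [0,0,0,0,0,0,-1],
    [0,0,0,0,0,0,-1]
  ],
  "newtons": 35
}}

```text
time_s: 32.82
tcp_pos: [0.4404, -0.2858, 0.0079]
tool_rot: [-180.0, 0.0, -172.3]
ft_force: [-0.8, 0.2, 1.3]
gripper_width: 0.0294
grasp_force: 35.0
```

Call:
{"name": "play_rows", "arguments": {
  "moves": [
    [0,0,-0.01,0,0,0,-1],
    [0,0,-0.02,0,0,0,-1],
    [0,0,-0.03,0,0,0,-1],
    [0,0,-0.03,0,0,0,-1],
    [0,0,-0.03,0,0,0,-1],
    [0,0,0,0,0,0,-1],
    [0,0,0,0,0,0,-1]
  ]
}}

```text
time_s: 33.4
tcp_pos: [0.4407, -0.286, 0.1291]
tool_rot: [-179.9, 0.1, -172.3]
ft_force: [-0.3, 0.8, -2.3]
gripper_width: 0.0297
grasp_force: 35.0
```

```bash
python3 - <<'E'
from h import *
s=robot.sense();print(s["tcp_pos"],s["tool_rot"])
pic("wrist","w10.png",(120,180,520,480),2)
robot.snapshot("scene");robot.snapshot("top")
for c in("scene","top","wrist"):
  for n in("scanner","scanner_window"): print(c,n,[(r["centre"],r["score"]) for r in robot.place_of(c,n)][:2])
E
```

```text
[ 0.4407185  -0.28599555  0.12910879] [-1.79871397e+02  9.40383734e-02 -1.72329748e+02]
scene scanner [([0.4384, -0.2851, 0.1235], 0.63)]
scene scanner_window [([0.5023, -0.275, 0.1359], 0.86)]
top scanner [([0.4419, -0.2862, 0.1249], 0.74)]
top scanner_window [([0.4994, -0.2772, 0.1375], 0.71)]
wrist scanner [([0.4397, -0.2847, 0.1227], 0.75)]
wrist scanner_window [([0.5067, -0.2814, 0.1452], 0.81)]
```

View pics/w10.png

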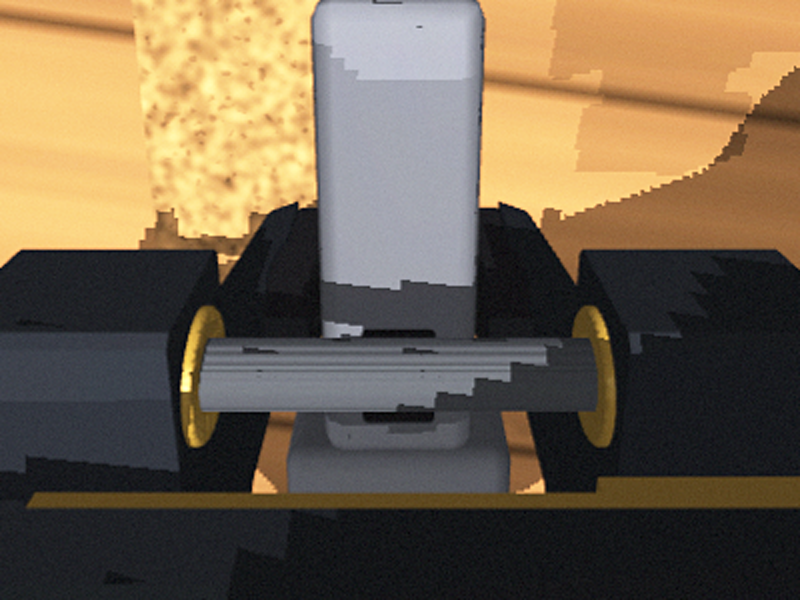

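```bash
python3 - <<'E'
from h import *
plan([(.4435,.139,.129,180),(.4435,.139,.062,180)])
E
```

```text
turn 2 x [ 0.0002 -0.0002  0.0334]
shift 13 x [-0.0002  0.0327 -0.0001]
shift 2 x [ 0.     -0.      0.0335]
```

Call:
{"name": "play_rows", "arguments": {
  "moves": [
    [0,0,0,0,0,0.0334,-1],
    [0,0,0,0,0,0.0334,-1],
    [0,0.02,0,0,0,0,-1],
    [0,0.0315,0,0,0,0,-1],
    [0,0.0315,0,0,0,0,-1],
    [0,0.0315,0,0,0,0,-1],
    [0,0.0315,0,0,0,0,-1],
    [0,0.0315,0,0,0,0,-1],
    [0,0.0315,0,0,0,0,-1],
    [0,0.0315,0,0,0,0,-1]
  ]
}}

```text
time_s: 34.68
tcp_pos: [0.4401, -0.0438, 0.1277]
tool_rot: [180.0, -0.0, 180.0]
ft_force: [-0.7, 0.1, -1.5]
gripper_width: 0.0296
grasp_force: 35.0
```

Call:
{"name": "play_rows", "arguments": {
  "moves": [
    [0,0.0315,0,0,0,0,-1],
    [0,0.0315,0,0,0,0,-1],
    [0,0.0315,0,0,0,0,-1],
    [0,0.0315,0,0,0,0,-1],
    [0,0.0315,0,0,0,0,-1],
    [0,0.0315,0,0,0,0,-1],
    [0,0.02,0.02,0,0,0,-1],
    [0,0,0.025,0,0,0,-1],
    [0,0,0.02,0,0,0,-1],
    [0,0,0,0,0,0,-1]
  ]
}}

```text
time_s: 35.52
tcp_pos: [0.4382, 0.1639, 0.0596]
tool_rot: [-180.0, -0.4, -179.9]
ft_force: [-0.4, -0.7, -2.5]
gripper_width: 0.0298
grasp_force: 35.0
```

Call:
{"name": "play_rows", "arguments": {
  "moves": [
    [0,0,0,0,0,0,-1],
    [0,0,0,0,0,0,-1],
    [0,0,0,0,0,0,-1]
  ]
}}

```text
time_s: 35.77
tcp_pos: [0.4412, 0.1637, 0.064]
tool_rot: [180.0, 0.1, 180.0]
ft_force: [-0.3, -0.3, -1.5]
gripper_width: 0.0298
grasp_force: 35.0
```

```bash
python3 - <<'E'
from h import *
plan([(.4435,.139,.062,180)])
robot.snapshot("scene");robot.snapshot("top")
for c in("scene","top"):
  for n in("scanner_window","roll_a_label"): print(c,n,[(r["centre"],r["score"]) for r in robot.place_of(c,n)][:3])
E
```

```text
shift 1 x [-0.0023 -0.0247  0.002 ]
scene scanner_window [([0.5025, 0.1667, 0.0768], 0.79), ([0.6194, 0.0095, 0.0007], 0.69)]
scene roll_a_label [([0.5934, -0.1243, 0.0523], 0.51)]
top scanner_window [([0.4991, 0.1597, 0.0739], 0.68), ([0.5674, 0.1438, 0.0736], 0.32)]
top roll_a_label [([0.5678, 0.141, 0.0701], 0.89), ([0.5931, -0.1202, 0.0482], 0.41), ([0.7613, 0.034, -0.0021], 0.28)]
```

Call:
{"name": "play_rows", "arguments": {
  "moves": [
    [-0.002,-0.0245,0.002,0,0,0,-1],
    [0,0,0,0,0,0,-1],
    [0,0,0,0,0,0,-1],
    [0,0,0,0,0,0,-1],
    [0,0,0,0,0,0,-1],
    [0,0,0,0,0,0,-1]
  ]
}}

```text
time_s: 36.57
tcp_pos: [0.4423, 0.1397, 0.0608]
tool_rot: [180.0, 0.0, -180.0]
ft_force: [0.9, -0.0, -1.5]
gripper_width: 0.03
grasp_force: 35.0
```

```bash
python3 - <<'E'
from h import *
s=robot.sense();print(s["tcp_pos"],s["tool_rot"])
pic("scene","s2.png",(220,120,520,345),2.6)
pic("top","t2.png",(250,170,450,320),3)
E
```

```text
[0.4422801  0.13971727 0.06076347] [ 1.79997280e+02  3.81488225e-03 -1.79952580e+02]
```

View pics/s2.png

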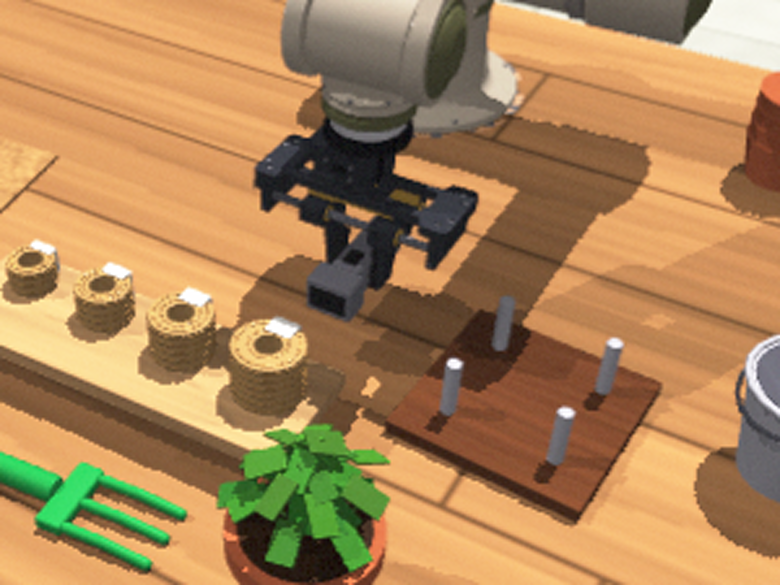

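The scanner is held level in front of roll a (window at crop 335,290) and lined up with its label. I'll hold for about 2.9 s, 35 rows.

Call:
{"name": "play_rows", "arguments": {
  "moves": [
    [0,0,0,0,0,0,-1],
    [0,0,0,0,0,0,-1],
    [0,0,0,0,0,0,-1],
    [0,0,0,0,0,0,-1],
    [0,0,0,0,0,0,-1],
    [0,0,0,0,0,0,-1],
    [0,0,0,0,0,0,-1],
    [0,0,0,0,0,0,-1],
    [0,0,0,0,0,0,-1],
    [0,0,0,0,0,0,-1]
  ]
}}

```text
time_s: 37.5
tcp_pos: [0.4423, 0.1393, 0.0607]
tool_rot: [180.0, -0.0, -180.0]
ft_force: [-0.9, -0.2, -3.4]
gripper_width: 0.0297
grasp_force: 35.0
```

Call:
{"name": "play_rows", "arguments": {
  "moves": [
    [0,0,0,0,0,0,-1],
    [0,0,0,0,0,0,-1],
    [0,0,0,0,0,0,-1],
    [0,0,0,0,0,0,-1],
    [0,0,0,0,0,0,-1],
    [0,0,0,0,0,0,-1],
    [0,0,0,0,0,0,-1],
    [0,0,0,0,0,0,-1],
    [0,0,0,0,0,0,-1],
    [0,0,0,0,0,0,-1]
  ]
}}

```text
time_s: 38.33
tcp_pos: [0.4423, 0.1393, 0.0607]
tool_rot: [-180.0, -0.0, -180.0]
ft_force: [0.4, -0.6, -1.9]
gripper_width: 0.03
grasp_force: 35.0
```

Call:
{"name": "play_rows", "arguments": {
  "moves": [
    [0,0,0,0,0,0,-1],
    [0,0,0,0,0,0,-1],
    [0,0,0,0,0,0,-1],
    [0,0,0,0,0,0,-1],
    [0,0,0,0,0,0,-1],
    [0,0,0,0,0,0,-1],
    [0,0,0,0,0,0,-1],
    [0,0,0,0,0,0,-1],
    [0,0,0,0,0,0,-1],
    [0,0,0,0,0,0,-1]
  ]
}}

```text
time_s: 39.17
tcp_pos: [0.4423, 0.1393, 0.0607]
tool_rot: [-180.0, 0.0, -180.0]
ft_force: [-0.4, -0.1, -2.6]
gripper_width: 0.0297
grasp_force: 35.0
```

Call:
{"name": "play_rows", "arguments": {
  "moves": [
    [0,0,0,0,0,0,-1],
    [0,0,0,0,0,0,-1],
    [0,0,0,0,0,0,-1],
    [0,0,0,0,0,0,-1],
    [0,0,0,0,0,0,-1]
  ]
}}

```text
time_s: 39.58
tcp_pos: [0.4423, 0.1393, 0.0607]
tool_rot: [-180.0, -0.0, -180.0]
ft_force: [0.2, 0.1, -2.3]
gripper_width: 0.0298
grasp_force: 35.0
```

Call:
{"name": "play_rows", "arguments": {
  "moves": [
    [0,-0.02,0.001,0,0,0,-1],
    [0,-0.025,0.001,0,0,0,-1],
    [0,-0.025,0.001,0,0,0,-1],
    [0,-0.0193,0,0,0,0,-1],
    [0,0,0,0,0,0,-1],
    [0,0,0,0,0,0,-1],
    [0,0,0,0,0,0,-1],
    [0,0,0,0,0,0,-1],
    [0,0,0,0,0,0,-1],
    [0,0,0,0,0,0,-1]
  ]
}}

```text
time_s: 40.42
tcp_pos: [0.4423, 0.0505, 0.0577]
tool_rot: [180.0, -0.0, -179.9]
ft_force: [-0.5, -0.1, -2.8]
gripper_width: 0.0296
grasp_force: 35.0
```

```bash
python3 - <<'E'
from h import *
robot.snapshot("scene");robot.snapshot("top")
s=robot.sense();print(s["tcp_pos"])
for c in("scene","top"):
  for n in("scanner","scanner_window","roll_b_label"): print(c,n,[(r["centre"],r["score"]) for r in robot.place_of(c,n)][:3])
E
```

```text
[0.44232576 0.05034343 0.05772225]
scene scanner [([0.443, 0.0532, 0.0517], 0.66), ([0.7537, 0.2645, -0.0012], 0.49)]
scene scanner_window []
scene roll_b_label [([0.5665, 0.0498, 0.0731], 0.56)]
top scanner []
top scanner_window [([0.5034, 0.0489, 0.0705], 0.68)]
top roll_b_label [([0.57, 0.0519, 0.0728], 0.87), ([0.5973, -0.0388, 0.0467], 0.59), ([0.5689, 0.1425, 0.0731], 0.45)]
```

Call:
{"name": "play_rows", "arguments": {
  "moves": [
    [0,0,0,0,0,0,-1],
    [0,0,0,0,0,0,-1],
    [0,0,0,0,0,0,-1],
    [0,0,0,0,0,0,-1],
    [0,0,0,0,0,0,-1],
    [0,0,0,0,0,0,-1],
    [0,0,0,0,0,0,-1],
    [0,0,0,0,0,0,-1],
    [0,0,0,0,0,0,-1],
    [0,0,0,0,0,0,-1]
  ]
}}

```text
time_s: 41.65
tcp_pos: [0.4424, 0.05, 0.0577]
tool_rot: [-180.0, -0.0, -180.0]
ft_force: [0.3, 0.8, -1.5]
gripper_width: 0.0295
grasp_force: 35.0
```

Call:
{"name": "play_rows", "arguments": {
  "moves": [
    [0,0,0,0,0,0,-1],
    [0,0,0,0,0,0,-1],
    [0,0,0,0,0,0,-1],
    [0,0,0,0,0,0,-1],
    [0,0,0,0,0,0,-1],
    [0,0,0,0,0,0,-1],
    [0,0,0,0,0,0,-1],
    [0,0,0,0,0,0,-1],
    [0,0,0,0,0,0,-1],
    [0,0,0,0,0,0,-1]
  ]
}}

```text
time_s: 42.48
tcp_pos: [0.4423, 0.05, 0.0577]
tool_rot: [180.0, -0.0, -180.0]
ft_force: [-0.8, 0.3, -1.6]
gripper_width: 0.0299
grasp_force: 35.0
```

Call:
{"name": "play_rows", "arguments": {
  "moves": [
    [0,0,0,0,0,0,-1],
    [0,0,0,0,0,0,-1],
    [0,0,0,0,0,0,-1],
    [0,0,0,0,0,0,-1],
    [0,0,0,0,0,0,-1],
    [0,0,0,0,0,0,-1],
    [0,0,0,0,0,0,-1],
    [0,0,0,0,0,0,-1],
    [0,0,0,0,0,0,-1],
    [0,0,0,0,0,0,-1]
  ]
}}

```text
time_s: 43.32
tcp_pos: [0.4424, 0.05, 0.0577]
tool_rot: [-180.0, 0.0, -180.0]
ft_force: [-1.3, 0.4, -1.5]
gripper_width: 0.0294
grasp_force: 35.0
```

Call:
{"name": "play_rows", "arguments": {
  "moves": [
    [0,-0.02,0.001,0,0,0,-1],
    [0,-0.025,0.001,0,0,0,-1],
    [0,-0.025,0.0015,0,0,0,-1],
    [0,-0.0175,0,0,0,0,-1],
    [0,0,0,0,0,0,-1],
    [0,0,0,0,0,0,-1],
    [0,0,0,0,0,0,-1],
    [0,0,0,0,0,0,-1],
    [0,0,0,0,0,0,-1],
    [0,0,0,0,0,0,-1]
  ]
}}

```text
time_s: 44.15
tcp_pos: [0.4424, -0.0369, 0.0542]
tool_rot: [180.0, -0.0, -179.9]
ft_force: [0.2, 1.1, -0.4]
gripper_width: 0.0296
grasp_force: 35.0
```

```bash
python3 - <<'E'
from h import *
robot.snapshot("scene");robot.snapshot("top")
s=robot.sense();print(s["tcp_pos"])
for c in("scene","top"):
  for n in("scanner","scanner_window","roll_b_label"): print(c,n,[(r["centre"],r["score"]) for r in robot.place_of(c,n)][:3])
E
```

```text
[ 0.44237414 -0.03714734  0.05424467]
scene scanner [([0.4436, -0.0386, 0.0486], 0.8)]
scene scanner_window [([0.5045, -0.0354, 0.0659], 0.91), ([0.7534, 0.2626, -0.0002], 0.5)]
scene roll_b_label [([0.5703, 0.0482, 0.0707], 0.87)]
top scanner []
top scanner_window [([0.5024, -0.0411, 0.066], 0.35)]
top roll_b_label [([0.5699, 0.0534, 0.0733], 0.55), ([0.502, -0.0397, 0.0663], 0.22)]
```

Call:
{"name": "play_rows", "arguments": {
  "moves": [
    [0,0,0,0,0,0,-1],
    [0,0,0,0,0,0,-1],
    [0,0,0,0,0,0,-1],
    [0,0,0,0,0,0,-1],
    [0,0,0,0,0,0,-1],
    [0,0,0,0,0,0,-1],
    [0,0,0,0,0,0,-1],
    [0,0,0,0,0,0,-1],
    [0,0,0,0,0,0,-1],
    [0,0,0,0,0,0,-1]
  ]
}}

```text
time_s: 45.38
tcp_pos: [0.4424, -0.0375, 0.0542]
tool_rot: [-180.0, 0.0, -180.0]
ft_force: [-0.5, -0.2, -1.7]
gripper_width: 0.0294
grasp_force: 35.0
```

Call:
{"name": "play_rows", "arguments": {
  "moves": [
    [0,0,0,0,0,0,-1],
    [0,0,0,0,0,0,-1],
    [0,0,0,0,0,0,-1],
    [0,0,0,0,0,0,-1],
    [0,0,0,0,0,0,-1],
    [0,0,0,0,0,0,-1],
    [0,0,0,0,0,0,-1],
    [0,0,0,0,0,0,-1],
    [0,0,0,0,0,0,-1],
    [0,0,0,0,0,0,-1]
  ]
}}

```text
time_s: 46.22
tcp_pos: [0.4424, -0.0375, 0.0542]
tool_rot: [180.0, 0.0, -180.0]
ft_force: [0.5, 0.0, -2.3]
gripper_width: 0.03
grasp_force: 35.0
```

Call:
{"name": "play_rows", "arguments": {
  "moves": [
    [0,0,0,0,0,0,-1],
    [0,0,0,0,0,0,-1],
    [0,0,0,0,0,0,-1],
    [0,0,0,0,0,0,-1],
    [0,0,0,0,0,0,-1],
    [0,0,0,0,0,0,-1],
    [0,0,0,0,0,0,-1],
    [0,0,0,0,0,0,-1],
    [0,0,0,0,0,0,-1],
    [0,0,0,0,0,0,-1]
  ]
}}

```text
time_s: 47.05
tcp_pos: [0.4424, -0.0375, 0.0542]
tool_rot: [-180.0, 0.0, -180.0]
ft_force: [-0.7, -0.4, -1.2]
gripper_width: 0.0297
grasp_force: 35.0
```

Call:
{"name": "play_rows", "arguments": {
  "moves": [
    [0,-0.02,0.001,0,0,0,-1],
    [0,-0.025,0.001,0,0,0,-1],
    [0,-0.025,0.002,0,0,0,-1],
    [0,-0.0155,0,0,0,0,-1],
    [0,0,0,0,0,0,-1],
    [0,0,0,0,0,0,-1],
    [0,0,0,0,0,0,-1],
    [0,0,0,0,0,0,-1],
    [0,0,0,0,0,0,-1],
    [0,0,0,0,0,0,-1]
  ]
}}

```text
time_s: 47.88
tcp_pos: [0.4424, -0.1224, 0.0503]
tool_rot: [180.0, 0.0, -179.9]
ft_force: [0.0, 0.4, -1.2]
gripper_width: 0.0297
grasp_force: 35.0
```

```bash
python3 - <<'E'
from h import *
robot.snapshot("scene");robot.snapshot("top")
s=robot.sense();print(s["tcp_pos"])
for c in("scene","top"):
  for n in("scanner","scanner_window","roll_d_label"): print(c,n,[(r["centre"],r["score"]) for r in robot.place_of(c,n)][:3])
E
```

```text
[ 0.44241741 -0.12265485  0.0502419 ]
scene scanner [([0.4435, -0.1214, 0.0461], 0.87), ([0.7608, 0.0336, -0.0031], 0.53)]
scene scanner_window [([0.5023, -0.1188, 0.0641], 0.81), ([0.4184, 0.5352, 0.0007], 0.16)]
scene roll_d_label [([0.5704, -0.1235, 0.0611], 0.9), ([0.7525, -0.2714, -0.0054], 0.34), ([0.7609, 0.0327, -0.0027], 0.32)]
top scanner [([0.6048, 0.1421, 0.049], 0.4)]
top scanner_window []
top roll_d_label [([0.5669, -0.1256, 0.0614], 0.48)]
```

Call:
{"name": "play_rows", "arguments": {
  "moves": [
    [0,0,0,0,0,0,-1],
    [0,0,0,0,0,0,-1],
    [0,0,0,0,0,0,-1],
    [0,0,0,0,0,0,-1],
    [0,0,0,0,0,0,-1],
    [0,0,0,0,0,0,-1],
    [0,0,0,0,0,0,-1],
    [0,0,0,0,0,0,-1],
    [0,0,0,0,0,0,-1],
    [0,0,0,0,0,0,-1]
  ]
}}

```text
time_s: 49.12
tcp_pos: [0.4424, -0.123, 0.0502]
tool_rot: [-180.0, -0.0, -180.0]
ft_force: [0.1, -0.1, -2.4]
gripper_width: 0.0293
grasp_force: 35.0
```

Call:
{"name": "play_rows", "arguments": {
  "moves": [
    [0,0,0,0,0,0,-1],
    [0,0,0,0,0,0,-1],
    [0,0,0,0,0,0,-1],
    [0,0,0,0,0,0,-1],
    [0,0,0,0,0,0,-1],
    [0,0,0,0,0,0,-1],
    [0,0,0,0,0,0,-1],
    [0,0,0,0,0,0,-1],
    [0,0,0,0,0,0,-1],
    [0,0,0,0,0,0,-1]
  ]
}}

```text
time_s: 49.95
tcp_pos: [0.4424, -0.123, 0.0502]
tool_rot: [-180.0, 0.0, -180.0]
ft_force: [-0.5, -0.4, -1.2]
gripper_width: 0.0299
grasp_force: 35.0
```

Call:
{"name": "play_rows", "arguments": {
  "moves": [
    [0,0,0,0,0,0,-1],
    [0,0,0,0,0,0,-1],
    [0,0,0,0,0,0,-1],
    [0,0,0,0,0,0,-1],
    [0,0,0,0,0,0,-1],
    [0,0,0,0,0,0,-1],
    [0,0,0,0,0,0,-1],
    [0,0,0,0,0,0,-1],
    [0,0,0,0,0,0,-1],
    [0,0,0,0,0,0,-1]
  ]
}}

```text
time_s: 50.78
tcp_pos: [0.4424, -0.123, 0.0502]
tool_rot: [180.0, -0.0, -180.0]
ft_force: [-0.1, -0.3, -1.0]
gripper_width: 0.0298
grasp_force: 35.0
```

Call:
{"name": "play_rows", "arguments": {
  "moves": [
    [0,0,-0.01,0,0,0,-1],
    [0,0,-0.02,0,0,0,-1],
    [0,0,-0.02,0,0,0,-1],
    [0,0,0,0,0,0,-1],
    [0,0,0,0,0,0,-1]
  ]
}}

```text
time_s: 51.2
tcp_pos: [0.4427, -0.1232, 0.1005]
tool_rot: [-180.0, 0.1, -180.0]
ft_force: [-1.0, -0.2, -2.0]
gripper_width: 0.0295
grasp_force: 35.0
```

```bash
python3 - <<'E'
from h import *
plan([(.466,-.3305,.10,186.8),(.466,-.3305,.02,186.8)],v=.03)
E
```

```text
turn 2 x [-0.0002  0.0004 -0.0296]
shift 7 x [ 0.0002 -0.0298  0.0001]
shift 3 x [ 0.     -0.      0.0267]
```

Call:
{"name": "play_rows", "arguments": {
  "moves": [
    [0,0,0,0,0,-0.0296,-1],
    [0,0,0,0,0,-0.0296,-1],
    [0.0002,-0.0298,0,0,0,0,-1],
    [0.0002,-0.0298,0,0,0,0,-1],
    [0.0002,-0.0298,0,0,0,0,-1],
    [0.0002,-0.0298,0,0,0,0,-1],
    [0.0002,-0.0298,0,0,0,0,-1],
    [0.0002,-0.0298,0,0,0,0,-1],
    [0.0002,-0.0298,0,0,0,0,-1]
  ]
}}

```text
time_s: 51.95
tcp_pos: [0.4651, -0.3314, 0.0984]
tool_rot: [179.9, -0.1, -173.2]
ft_force: [-0.1, -0.3, -1.4]
gripper_width: 0.0291
grasp_force: 35.0
```

Call:
{"name": "play_rows", "arguments": {
  "moves": [
    [0,0,0,0,0,0,-1],
    [0,0,0.025,0,0,0,-1],
    [0,0,0.025,0,0,0,-1],
    [0,0,0.02,0,0,0,-1],
    [0,0,0.01,0,0,0,-1],
    [0,0,0,0,0,0,-1],
    [0,0,0,0,0,0,-1],
    [0,0,0,0,0,0,-1]
  ]
}}

```text
time_s: 52.62
tcp_pos: [0.4661, -0.3306, 0.0212]
tool_rot: [-179.9, 0.1, -173.2]
ft_force: [-0.2, -0.9, -1.1]
gripper_width: 0.0295
grasp_force: 35.0
```

Call:
{"name": "play_rows", "arguments": {
  "moves": [
    [0,0,0.007,0,0,0,-1],
    [0,0,0.004,0,0,0,-1],
    [0,0,0.0022,0,0,0,-1],
    [0,0,0,0,0,0,-1],
    [0,0,0,0,0,0,-1]
  ]
}}

```text
time_s: 53.03
tcp_pos: [0.4657, -0.3303, 0.0078]
tool_rot: [-180.0, 0.0, -173.2]
ft_force: [-2.6, 1.9, 7.2]
gripper_width: 0.0297
grasp_force: 35.0
```

Call:
{"name": "play_rows", "arguments": {
  "moves": [
    [0,0,0,0,0,0,0.3],
    [0,0,0,0,0,0,0.3],
    [0,0,0,0,0,0,0.3],
    [0,0,-0.01,0,0,0,0.3],
    [0,0,-0.03,0,0,0,0.3],
    [0,0,-0.035,0,0,0,0.3],
    [0,0,-0.035,0,0,0,0.3],
    [0.02,0,-0.03,0,0,0,0.3],
    [0.03,0,-0.03,0,0,0,0.3],
    [0,0,0,0,0,0,0.3]
  ]
}}

```text
time_s: 53.87
tcp_pos: [0.4152, -0.338, 0.1828]
tool_rot: [-179.5, 0.2, -173.3]
ft_force: [-0.6, 0.2, 0.6]
gripper_width: 0.0574
grasp_force: 0.0
```

```bash
python3 - <<'E'
from h import *
pic("top","t3.png",(230,120,530,330),2.6)
robot.snapshot("scene");print(robot.sense()["gripper_width"])
for c in("scene","top"):
  for n in("scanner","scanner_window","mat","roll_a","mint_pot","jug","bucket","garden_fork"): print(c,n,[(r["centre"],r["score"]) for r in robot.place_of(c,n)][:4])
E
```

```text
0.05743424992617381
scene scanner [([0.4693, -0.3288, 0.0026], 0.68), ([0.6058, 0.1407, 0.0476], 0.58), ([0.6003, 0.0491, 0.0459], 0.54)]
scene scanner_window [([0.53, -0.3192, 0.0227], 0.58)]
scene mat [([0.4625, -0.335, 0.0009], 0.57), ([0.5699, -0.126, 0.0614], 0.38)]
scene roll_a [([0.6018, 0.0511, 0.0482], 0.91), ([0.608, 0.1416, 0.0479], 0.86), ([0.6004, -0.0345, 0.0503], 0.66), ([0.5709, -0.1236, 0.062], 0.15)]
scene mint_pot [([0.7526, 0.2648, 0.0009], 0.7), ([0.5665, -0.038, 0.0652], 0.58)]
scene jug [([0.7523, -0.2724, -0.0027], 0.78), ([0.4689, 0.3209, -0.0003], 0.18)]
scene bucket [([0.4167, 0.5319, 0.0011], 0.68)]
scene garden_fork [([0.5984, -0.0388, 0.0554], 0.7), ([0.5307, -0.3232, 0.0243], 0.61), ([0.7596, 0.0348, -0.005], 0.56)]
top scanner [([0.4662, -0.3344, 0.0039], 0.88)]
top scanner_window [([0.5236, -0.3252, 0.0187], 0.78)]
top mat [([0.4662, -0.332, -0.0026], 0.96)]
top roll_a [([0.606, 0.1366, 0.0525], 0.7), ([0.5929, -0.1236, 0.0487], 0.7), ([0.599, -0.0388, 0.0489], 0.69), ([0.6057, 0.0516, 0.0509], 0.6)]
top mint_pot [([0.7549, 0.2607, 0.0015], 0.75), ([0.5704, 0.052, 0.0717], 0.54)]
top jug [([0.7532, -0.2687, -0.005], 0.84)]
top bucket [([0.4187, 0.5353, -0.0006], 0.87)]
top garden_fork [([0.7577, 0.0328, -0.0055], 0.96), ([0.6025, 0.0478, 0.0522], 0.29)]
```

View pics/t3.png

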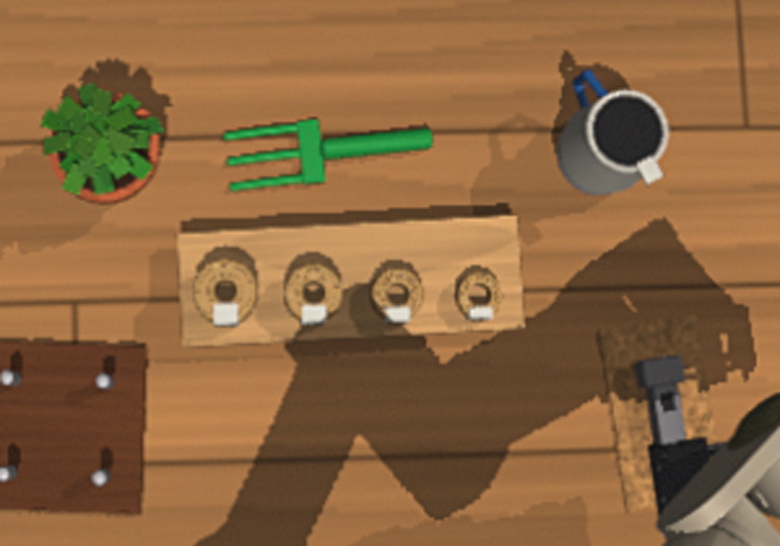

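The top view shows the four rolls standing on the step, the scanner lying on its mat (crop 665,400), the bystanders where they were, and the gripper clear. I'll hand it in.

```bash
python3 -c "
from rig import robot
print(robot.close_job())"
```

```text
the job is handed in; nothing more can be done
None
```

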